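# Shut and latch a blood-sample transport case

## Robot

A 6-joint arm with a two-finger parallel gripper is mounted at the origin on the work surface. World frame = base frame: x ahead of the robot, y to its left, z up, the work surface at z = 0. Lengths are in mm, angles in degrees, forces in N, time in s.
With the tool pointing down it reaches from about 400 to 825 mm from the base axis. Payload 7 kg.
Tool frame: the origin (TCP) lies between the finger pads; the fingertips stand 17 mm ahead of it and the grasp point (between the pads) lies 2 mm behind it (env.nose_length is the distance from the TCP to the fingertips, in mm); y points along the fingers, x is the direction in which the jaws open and shut, and the axes are right-handed (so a half turn about y gives the same grasp; the last joint's range is limited). The gripper opens to 88 mm and grips with 3 to 60 N. Pads are 19 mm wide; open, the fingers measure 130 mm over their backs; the gripper's body (78 mm by 193 mm) begins 47 mm behind the grasp point.
Start: joints at [86.408, 20.546, 0.682, 0, -70.136, -16.507], TCP at [231.971, 633.865, 210.561] pointing down, gripper open.
Joint ranges: [-176.03, 176.03], [-82.01, 121.73], [-58.28, 71.71], [-173.87, 95.51], [-174.79, -0.11], [-173.66, 173.66]. Speed limits (degrees/s): [136.94, 136.94, 172.46, 180, 180, 180].

## Interface

Orientations are given as [roll, pitch, yaw] about the fixed x, y, z axes, in that order (R = Rz(yaw) Ry(pitch) Rx(roll)).
In Python, from station import sensors, eyes, job, env gives the robot as it stands.
- The arm moves only by the tool apply_moves, never from a script. Its argument "steps" is a list of rows, each a list of 7 numbers: the shift along the tool's x, y, z in m, then the turn, a rotation vector about the tool's x, y, z in degrees, then the opening, from 0 (shut) to 1 (fully open). In form: [[dx, dy, dz, rx, ry, rz, fingers], ...]. A call has 1 to 12 rows; each row is the pose to reach, as a shift and turn from the pose commanded when the call began, along the tool's axes at that moment; what a row does not reach only later rows make up. A row lasts 1/12 s, in which the tool goes at most 41.7 mm and 7.16 degrees, less where a joint would pass 70% of its speed; a pose out of reach is approached as far as the arm can. A call with a gripper value outside its range is refused whole. The fingers move at their own pace and stop on an object; the grip force is fixed at half the most. Time passes only in rows, so rows that repeat a pose let the fingers close. It gives the time, the measured TCP pose, the force and the opening at its end, in the units of the state.
- sensors.read_state(): the state, without advancing time (a new reading comes with each control period).
- eyes.grab_frame(name): name is "scene" or "top"; returns the picture (384x512x3 uint8, blue, green, red); there is no depth.
- eyes.camera_info(name): a dict with "vfov" (degrees; the focal length in pixels is half the picture's height over the tangent of half this angle, whatever the lens; pixels are square), "cx", "cy" (the principal point, pixels), "R" (3x3) and "t" (3): a world point X has camera coordinates R X + t. Camera axes: x right, y down, z forward; pixel columns grow to the right and rows downward; lengths in mm; the calibration is good to about 2 mm. A picture is of the moment at which its call begins. camera_info takes no time and is no camera call.
- job.job_done(): hands the job in, once; it reports no verdict.
The state is a dict: "t": time; "q": joint angles; "joint_vel": joint speeds; "joint_efforts": joint torques, N m; "tool_pos": TCP position; "tcp_rot": TCP orientation; "contact_force": force on the tool from outside, world axes, zero at the start; "ft_torque": the same for the moment, N m; "finger_gap": finger opening in mm.
Only numpy, scipy, OpenCV 4.12 (cv2) and the standard library are available. Lean on these libraries where they do the work, as an engineer would, in place of code of your own. Each camera call takes 0.05 s, during which the arm holds its last target. There are 200 camera calls.

## Task

Get the sample transport case ready for the courier: shut its lid gently onto the seal, hook the wire bail of the draw latch over the keeper on the lid so that its bar sits down in the keeper's groove, then press the lever down over centre until it lies fully home. Feel your way, without slamming the lid or forcing anything, and leave the other things on the bench where they are.

Things in the scene. Friction and masses are not known exactly. Their poses are not given: they have to be found in the camera images.
- case: Rigid pale-grey transport case, 200 mm deep (its x), 280 mm wide (its y), body 125 mm high, shut lid's top 155 mm above the bench. It stands fast. Origin: centre of its underside; z up, x from its front (face with the latch, at x = -100 mm) to its back (hinge side). The front looks to the robot's right (-y), give or take 17 degrees.
- lid (a joint): Lid angle, rad, about the hinge line at the back (case x = +100 mm, z = 129 mm, parallel to case y). 0: resting on the rubber seal; positive: open; about -0.02 once the latch has drawn it down. Stiff hinge: the lid stays where it is left (about 2 N at the front edge closes it). The seal yields 1 mm per 30 N at the front edge.
- lid_edge (a point): Middle of the front edge of the lid's flat top. Axes as the lid: x from front to back along the lid, z out of its top, y as the case's y. The lid is 200 mm from this edge to the hinge, 280 mm wide, 26 mm thick. A folded carrying handle, 10 mm high and 120 mm wide, lies 95 to 140 mm back from the edge: press the lid shut 20 to 50 mm back.
- keeper (a point): Seat of the bail bar's centre in the steel keeper on the lid's front; axes as the lid; 18 mm before the lid's front face, 5 mm below its top. Keeper 26 mm wide (y); its groove runs along y, opens upward, is 7.5 mm wide (the bar 5 mm): back wall at x = +4 mm, lip at x = -3.5 to -6.5 mm (round on top), floor 2.5 mm below, lip and back wall 6 mm above this point.
- lever_pivot (a point): Centre of the lever's pivot pin: 18 mm in front of the case's front face, 106 mm above the bench, 44 mm straight below the keeper point when the lid rests on its seal. Axes turn with the lever: -z points along the lever to its free end, -x out of its outer face. The latch is on the middle of the case front; its base is 38 mm wide.
- lever (a joint): Lever angle, rad. 0: home, straight down along the case front (solid stop); pi/2: straight out; more: outward and up (to 2.75). Stiff pivot, stays where left (1 N at its end turns it). Bar in the keeper: taut at about 0.95; the push near the end rises to about 6 N near 0.6, then falls; dead point about 0.17, below it the lever pulls itself home.
- lever_end (a point): Outer face of the lever near its free end, 58 mm from the pivot. The lever is a steel plate 28 mm wide (y), 3 mm thick, some 70 mm long from pivot to tip, the last 14 mm bent outward; its outer face lies 8 mm outside the pivot line. At home this point is 26 mm before the case front, 48 mm above the bench. Axes as lever_pivot.
- bail (a joint): Bail angle relative to the lever, rad. The sum lever + bail is the bail's lean from upright: 0 upright, negative leaning outward (away from the case), positive inward. Wire loop with slight friction: it stays where it is left.
- bail_bar (a point): Centre of the bail's crossbar. The bail is a U of 5 mm steel wire, 46 mm wide outside (y), straddling lever and keeper. It turns on a pin on the lever, 14 mm from the lever's pivot (in lever_pivot axes x +2.4, z -13.8 mm); bar to pin 53.9 mm: a two-link chain. Axes: z from pin to bar, y along the bar. Pinch both side wires together from outside.
- jar_mid (a point): Bystander: screw-top specimen jar, 56 mm across, 65 mm high, standing near one front corner of the case. Point at half height.
- bottle_mid (a point): Bystander: amber reagent bottle, 52 mm across, 110 mm high, standing near the other front corner of the case. Point at half height.
- tube_rack: Bystander: white tube rack, 70 x 200 mm, 82 mm high with its capped tubes. Origin under its centre.
- slide_box: Bystander: flat grey slide box, 85 x 180 x 33 mm. Origin under its centre.
- marker: Bystander: marker pen, 135 mm long, 15 mm thick, lying. Origin under its centre.
- pen_cup: Bystander: grey plastic beaker, 72 mm across, 95 mm high. Origin under its centre.

How it is judged:
By the outcome, as a careful person would: the job done as asked, in the order asked, and still so for the second after the job is handed in, with the robot touching nothing.
It also fails if it takes over 66 s, if anything falls off the work surface, if the arm or the gripper's body presses on something with over 40 N, if the wrist force passes 120 N, or if a joint passes its speed limit or range.

## Working session

There is one attempt and no reset: what is moved stays moved. The work goes in short steps, Python scripts to look and compute and a tool call to move; the robot and the scene stay as the last step left them, time stands still between calls to the robot, and variables do not carry over. Pictures are saved under pics/ and viewed, about 8 in all and at most 12, crops included, and the job is handed in when it is done.

Besides the shell and the picture viewer there is one more tool, called as name(argument=value, ...), one argument or row to a line, values as JSON. apply_moves: Moves the arm, as the interface text tells. Its arguments: {"type":"object","properties":{"steps":{"type":"array"}},"required":["steps"]}

```bash
ls; mkdir -p pics; python3 - <<'E'
from station import sensors, eyes, job, env
import cv2
for n in("scene","top"):
    f=eyes.grab_frame(n); cv2.imwrite(f"pics/{n}0.png",f)
    i=eyes.camera_info(n); print(n,i)
a=cv2.imread("pics/scene0.png");b=cv2.imread("pics/top0.png")
cv2.imwrite("pics/s0.png",cv2.resize(a,(800,600),interpolation=cv2.INTER_CUBIC));cv2.imwrite("pics/t0.png",cv2.resize(b,(800,600),interpolation=cv2.INTER_CUBIC))
print(sensors.read_state(),env.nose_length)
E
```

```text
pics
scene {'vfov': 51.064912662838616, 'cx': 251.85889854546542, 'cy': 192.68788696662722, 'R': array([[-0.53054553,  0.84754041,  0.01402459],
       [ 0.65355184,  0.41953639, -0.62996763],
       [-0.53980685, -0.32506071, -0.77649475]]), 't': array([ 276.32689108, -274.79866604, 1609.92328961])}
top {'vfov': 47.02268377506393, 'cx': 257.63563439146856, 'cy': 192.77033864354772, 'R': array([[-0.01686637, -0.99985638,  0.00165878],
       [-0.99623317,  0.01666407, -0.08509859],
       [ 0.08505873, -0.00308784, -0.99637115]]), 't': array([ -19.51698042,  539.20802822, 1325.86461194])}
{'t': 0.1, 'q': array([ 8.64099243e+01,  2.05889010e+01,  6.39573976e-01, -1.71228267e-02,
       -7.01359608e+01, -1.65074838e+01]), 'joint_vel': array([-0.04193869, -0.04988916,  0.16404396,  0.04471531, -0.04402601,
       -0.06458993]), 'joint_efforts': array([-2.35283667e-03, -5.84165418e+01,  2.93753135e+01,  7.01557294e+00,
        1.01927260e-02, -4.51185815e-05]), 'tool_pos': array([231.81004743, 633.46201681, 209.70479052]), 'tcp_rot': array([-8.99911980e+01, -8.63465877e-02, -1.10103396e+02]), 'contact_force': array([ 0.11402191,  0.61816078, -0.67427546]), 'ft_torque': array([-0.06896729,  0.03500093, -0.05961695]), 'finger_gap': 87.2389709209402} 17.0
```

View pics/s0.png

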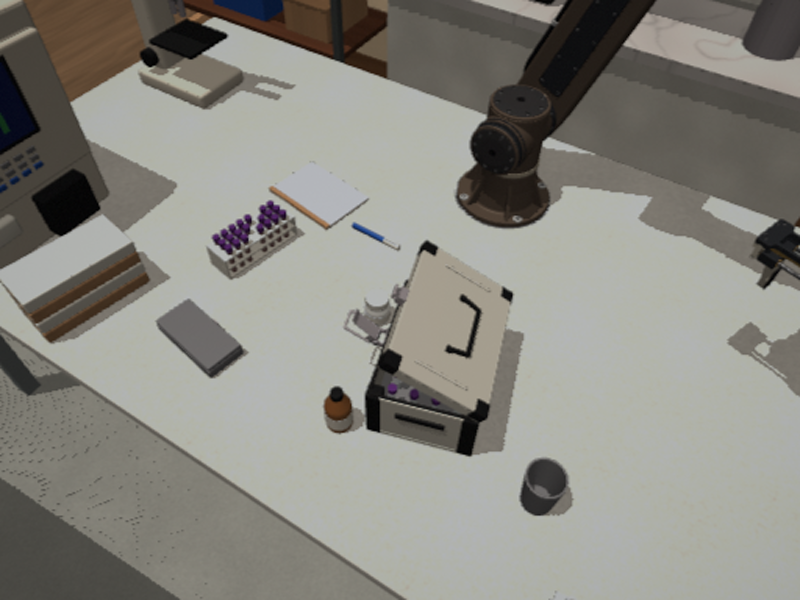

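View pics/t0.png

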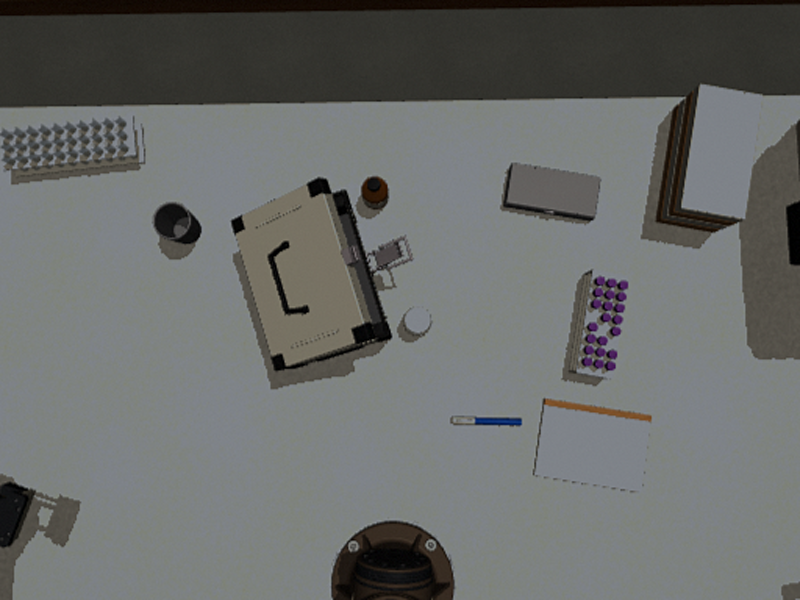

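The case sits at about (310,275) in the top view with its lid ajar. The latch is at (388,255) with its lever and bail sticking outward, the jar at (417,322) and the bottle at (374,190). I'll zoom in for corner pixels.

```bash
python3 - <<'E'
import cv2
def crop(src,x0,y0,w,h,s,out):
    c=cv2.imread(src)[y0:y0+h,x0:x0+w]; c=cv2.convertScaleAbs(c,alpha=1.5 if 'top' in src else 1.1)
    c=cv2.resize(c,None,fx=s,fy=s,interpolation=cv2.INTER_CUBIC)
    for k in range(0,w,20): cv2.putText(c,str(x0+k),(k*s,10),0,.35,(0,0,255)); cv2.line(c,(k*s,12),(k*s,18),(0,0,255))
    for k in range(0,h,20): cv2.putText(c,str(y0+k),(0,k*s+4),0,.35,(0,0,255)); cv2.line(c,(24,k*s),(30,k*s),(0,0,255))
    cv2.imwrite(out,c)
crop("pics/top0.png",140,105,140,140,4,"pics/tc.png")
crop("pics/scene0.png",205,145,135,150,4,"pics/sc.png")
E
```

```text
(no output)
```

View pics/tc.png

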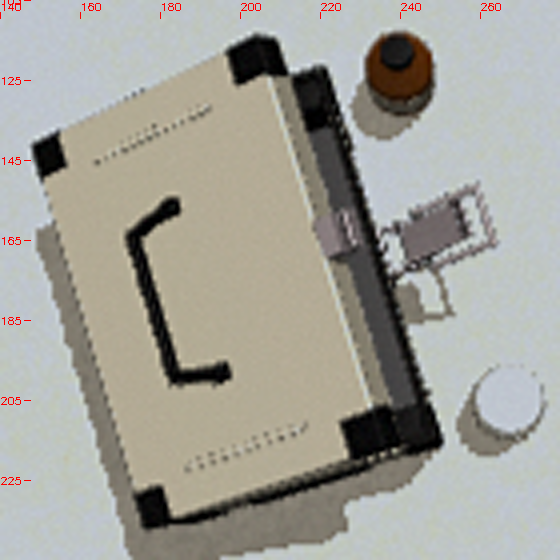

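View pics/sc.png

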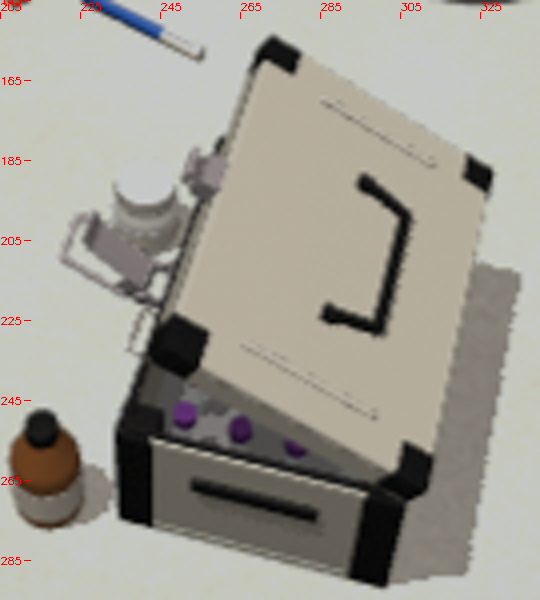

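```bash
cat > h.py <<'E'
import numpy as np
from station import eyes
from scipy.optimize import least_squares
from scipy.spatial.transform import Rotation as Rot
I={n:eyes.camera_info(n) for n in("scene","top")}
def proj(n,X):
    i=I[n]; c=np.asarray(i["R"])@X+i["t"]; f=192/np.tan(np.radians(i["vfov"]/2))
    return np.array([i["cx"]+f*c[0]/c[2], i["cy"]+f*c[1]/c[2]])
def ray(n,p):
    i=I[n]; f=192/np.tan(np.radians(i["vfov"]/2)); R=np.asarray(i["R"])
    d=R.T@np.array([(p[0]-i["cx"])/f,(p[1]-i["cy"])/f,1]); return -R.T@i["t"], d/np.linalg.norm(d)
def tri(ps):
    A=np.zeros((3,3));b=np.zeros(3)
    for n,p in ps: o,d=ray(n,p); M=np.eye(3)-np.outer(d,d); A+=M;b+=M@o
    X=np.linalg.solve(A,b); return X,[np.round(proj(n,X)-p,1) for n,p in ps]
def plane(n,p,z): o,d=ray(n,p); return o+d*(z-o[2])/d[2]
def T(c): # case pose (x,y,yaw deg): case frame -> world
    R=Rot.from_euler('z',c[2],degrees=True).as_matrix(); return R,np.array([c[0],c[1],0])
def case(c,p): R,t=T(c); return R@np.asarray(p,float)+t
def lidpt(a,p): # p in lid-edge axes -> case frame; hinge at (100,129), a open angle
    x,z=p[0]-200,p[2]+26; ca,sa=np.cos(a),np.sin(a)
    return np.array([100+x*ca+z*sa,p[1],129-x*sa+z*ca])   # front (x<0) rises with a
def chain(l,b): # lever angle, bail angle -> case-frame pin, bar, lever_end
    def rot(v,a): x,z=v; return np.array([x*np.cos(a)+z*np.sin(a),-x*np.sin(a)+z*np.cos(a)])
    P=np.array([-118,106.]); pin=P+rot((2.4,-13.8),l); bar=pin+rot((0,53.9),l+b); e=P+rot((-8,-58),l)
    f=lambda q:np.array([q[0],0,q[1]])
    return f(pin),f(bar),f(e)
E
cat > fit.py <<'E'
from h import *
tp=lambda x,y:np.array([140+x/4,105+y/4]); sp=lambda x,y:np.array([205+x/4,145+y/4])
L=[("top",tp(33,150),(200,-140,0)),("top",tp(142,528),(200,140,0)),("top",tp(258,38),(0,-140,0)),("top",tp(384,450),(0,140,0)),
("scene",sp(270,36),(0,140,0)),("scene",sp(493,172),(200,140,0))]
B=[("top",tp(325,68),(-100,-140,125)),("top",tp(440,440),(-100,140,125)),("scene",sp(118,520),(-100,-140,0)),("scene",sp(385,586),(100,-140,0)),("scene",sp(119,432),(-100,-140,125))]
K=[("top",tp(340,232)),("scene",sp(205,175))]
def res(v):
    c=v[:3];r=[proj(n,case(c,lidpt(v[3],p)))-u for n,u,p in L]+[proj(n,case(c,p))-u for n,u,p in B]
    return np.ravel(r)
s=least_squares(res,[620,180,100,.3],loss="soft_l1"); print(s.x); print(res(s.x).reshape(-1,2).round(1).tolist())
c=s.x[:3]
bar,e=tri([("top",tp(488,214)),("scene",sp(71,235))]);print("bar",bar,e)
print("kp",proj("top",case(c,lidpt(s.x[3],(-18,0,-5)))),tp(340,232),proj("scene",case(c,lidpt(s.x[3],(-18,0,-5)))),sp(205,175))
R,t=T(c);bc=R.T@(bar-t);print("bar case",bc)
def r2(v):
    p,b,l=chain(*v); return np.ravel([proj("top",case(c,b))-tp(488,214),proj("scene",case(c,b))-sp(71,235)])
for i in([1.6,-3.1],[2.2,-3.8],[2,-3.5]):
    s2=least_squares(r2,i);print(s2.x,s2.cost,[q.round(0).tolist() for q in chain(*s2.x)])
print("jar",plane("top",tp(509,400),65),"bottle",plane("top",tp(398,55),110))
E
python3 fit.py
```

```text
[574.63725058 131.91596629 106.40081489  -5.82276444]
[[-1.4, -1.4], [-0.2, 0.4], [0.1, -0.5], [0.3, -0.6], [-0.2, -0.9], [0.4, -1.9], [-1.1, -0.7], [-0.8, -0.3], [0.2, -1.5], [-0.1, -0.6], [-1.0, -1.4]]
bar [625.09041724 -40.38305275 134.05710674] [array([-0.6,  0.4]), array([-0.7, -0.1])]
kp [226.99532463 162.60035129] [225. 163.] [253.31579037 186.44863291] [256.25 188.75]
bar case [-179.53387382    0.24928162  134.05710674]
[ 2.03801493 -3.14379851] 0.5354808350710769 [[-131.0, 0.0, 110.0], [-180.0, 0.0, 134.0], [-166.0, 0.0, 139.0]]
[ 2.30801644 -3.48376737] 0.5354808350717614 [[-130.0, 0.0, 113.0], [-180.0, 0.0, 134.0], [-156.0, 0.0, 151.0]]
[ 2.30801836 -3.48376986] 0.5354808350712653 [[-130.0, 0.0, 114.0], [-180.0, 0.0, 134.0], [-156.0, 0.0, 151.0]]
jar [498.49143308 -56.2254576   65.        ] bottle [747.65568427  20.64889534 110.        ]
```

```bash
sed -i 's#140+x/4,105+y/4#139.625+x/4,104.625+y/4#;s#205+x/4,145+y/4#204.625+x/4,144.625+y/4#;s/100,.3\],loss/100,.5],bounds=([300,0,60,0],[900,400,130,1.5]),loss/' fit.py
cat >> fit.py <<'E'
tip,e=tri([("top",tp(462,214)),("scene",sp(90,224))]);print("tip case",R.T@(tip-t),e)
E
cat >> h.py <<'E'
from station import sensors
def pose(c,tau,g): # tool rotation (lean tau rad about case y; 0=down) and TCP; g = case-frame fingertip point
    R,t=T(c); 
    B=np.array([[0,0,-1],[1,0,0],[0,-1,0]],float) # columns tool x=casey,y=-z,z=-x
    M=R@Rot.from_euler('y',tau).as_matrix()@B
    return M,case(c,g)-17*M[:,1]
def row(c,tau,g,show=True,ref=None):
    s=sensors.read_state(); R0=Rot.from_euler('xyz',s["tcp_rot"],degrees=True).as_matrix()
    p0=s["tool_pos"]
    if ref: R0,p0=ref
    M,p=pose(c,tau,g); d=R0.T@(p-p0)/1000; r=Rot.from_matrix(R0.T@M).as_rotvec(degrees=True)
    if show: print("row",d.round(4).tolist(),r.round(1).tolist()," world",p.round(0))
    return d,r
E
python3 fit.py; cat > st.py <<'E'
from h import *
E
python3 - <<'E'
import sys; sys.path.insert(0,'.')
exec(open('fit.py').read().split("K=[")[0]+"\n"+"".join(l for l in open('fit.py').read().split("\n")[7:8]))
from h import *
c=[574.6,131.9,106.4]
print(lidpt(.46,(35,0,0)),lidpt(0,(35,0,0)))
row(c,0,lidpt(.46,(35,0,0))+np.array([0,0,90]))
E
```

```text
[5.75503048e+02 1.31696451e+02 1.06393028e+02 4.67290286e-01]
[[-1.0, -1.3], [0.2, 0.5], [0.2, -0.5], [0.4, -0.5], [0.2, -0.6], [0.7, -1.4], [-0.6, -0.6], [-0.3, -0.2], [0.3, -1.0], [0.1, -0.1], [-0.8, -0.8]]
bar [626.06875428 -39.95840343 137.12618637] [array([-0.4,  0.3]), array([-0.5, -0. ])]
kp [226.74701255 162.2846851 ] [224.625 162.625] [253.37181333 186.37890738] [255.875 188.375]
bar case [-1.78947689e+02 -6.48829986e-02  1.37126186e+02]
[ 2.20629638 -3.31379621] 0.2414891953211983 [[-131.0, 0.0, 112.0], [-179.0, 0.0, 136.0], [-160.0, 0.0, 147.0]]
[ 2.20629138 -3.31379004] 0.24148919526002027 [[-131.0, 0.0, 112.0], [-179.0, 0.0, 136.0], [-160.0, 0.0, 147.0]]
[ 2.20628478 -3.31378171] 0.24148919523960893 [[-131.0, 0.0, 112.0], [-179.0, 0.0, 136.0], [-160.0, 0.0, 147.0]]
jar [499.61904346 -55.13852161  65.        ] bottle [748.78081386  21.7213926  110.        ]
tip case [-161.60690093   -2.33397569  159.11884122] [array([-0.1,  0. ]), array([-0.1, -0. ])]Traceback (most recent call last):
  File "<stdin>", line 2, in <module>
  File "<string>", line 7
    c=v[:3];r=[proj(n,case(c,lidpt(v[3],p)))-u for n,u,p in L]+[proj(n,case(c,p))-u for n,u,p in B]
IndentationError: unexpected indent
```

```bash
rm st.py; echo 'C=[575.5,131.7,106.4]' >> h.py; python3 - <<'E'
from h import *
print(lidpt(.467,(35,0,0)),lidpt(0,(35,0,0)))
row(C,0,lidpt(.467,(35,0,0))+np.array([0,0,60]))
E
```

```text
[-35.62683573   0.         226.50057144] [-65.   0. 155.]
row [0.3818, -0.0931, 0.5164] [-0.0, 53.5, 0.1]  world [586.  98. 304.]
```

apply_moves(
  steps=[
    [0,-0.04,0,0,5,0,0],
    [0,-0.08,0.03,0,10,0,0],
    [0.04,-0.093,0.06,0,15,0,0],
    [0.06,-0.093,0.09,0,20,0,0],
    [0.09,-0.093,0.12,0,25,0,0],
    [0.11,-0.093,0.15,0,30,0,0],
    [0.14,-0.093,0.18,0,35,0,0],
    [0.16,-0.093,0.21,0,40,0,0],
    [0.18,-0.093,0.24,0,45,0,0],
    [0.2,-0.093,0.27,0,50,0,0],
    [0.22,-0.093,0.3,0,53.5,0,0],
    [0.245,-0.093,0.33,0,53.5,0,0],
  ],
)

```text
t: 1.1
tool_pos: [458.3, 289.0, 303.2]
tcp_rot: [-90.0, -0.0, -163.8]
contact_force: [0.1, 0.2, 0.3]
finger_gap: 12.8
```

```bash
python3 - <<'E'
from h import *
row(C,0,lidpt(.467,(35,0,0))+np.array([0,0,25]));print(sensors.read_state()["q"].round(0))
E
```

```text
row [-0.0688, 0.0347, 0.2194] [-0.0, -0.2, 0.0]  world [586.  98. 269.]
[ 53.   5.  -7.  -0. -77. -37.]
```

apply_moves(
  steps=[
    [-0.01,0,0.035,0,0,0,0],
    [-0.02,0,0.07,0,0,0,0],
    [-0.03,0,0.105,0,0,0,0],
    [-0.045,0,0.14,0,0,0,0],
    [-0.057,0,0.175,0,0,0,0],
    [-0.069,0.0,0.205,0,0,0,0],
    [-0.069,0.01,0.219,0,0,0,0],
    [-0.069,0.03,0.219,0,0,0,0],
    [-0.069,0.035,0.219,0,0,0,0],
    [-0.069,0.035,0.219,0,0,0,0],
  ],
)

```text
t: 1.93
tool_pos: [584.3, 99.4, 266.3]
tcp_rot: [-90.0, -0.2, -163.6]
contact_force: [-0.8, -0.3, 0.9]
finger_gap: 0.3
```

```bash
python3 - <<'E'
from h import *
for a in(.467,.4,.3,.2,.12,.06,.03,0,-.005): row(C,0,lidpt(a,(35,0,0)))
print(sensors.read_state()["contact_force"])
E
```

```text
row [-0.0008, 0.0228, 0.0021] [-0.0, -0.0, 0.2]  world [586.  98. 244.]
row [-0.0008, 0.0321, 0.0083] [-0.0, -0.0, 0.2]  world [587.  92. 234.]
row [-0.0009, 0.0467, 0.0164] [-0.0, -0.0, 0.2]  world [590.  84. 220.]
row [-0.0009, 0.062, 0.023] [-0.0, -0.0, 0.2]  world [591.  77. 204.]
row [-0.001, 0.0747, 0.0272] [-0.0, -0.0, 0.2]  world [593.  73. 192.]
row [-0.001, 0.0844, 0.0296] [-0.0, -0.0, 0.2]  world [593.  71. 182.]
row [-0.0011, 0.0894, 0.0306] [-0.0, -0.0, 0.2]  world [594.  70. 177.]
row [-0.0011, 0.0943, 0.0315] [-0.0, -0.0, 0.2]  world [594.  69. 172.]
row [-0.0011, 0.0951, 0.0316] [-0.0, -0.0, 0.2]  world [594.  69. 171.]
[-0.76291753 -0.30590746  0.89496987]
```

Gently follow the lid's arc down, slowly.

apply_moves(
  steps=[
    [0,0.008,0.001,0,0,0,0],
    [0,0.015,0.002,0,0,0,0],
    [0,0.02,0.002,0,0,0,0],
    [0,0.024,0.003,0,0,0,0],
    [0,0.028,0.006,0,0,0,0],
    [0,0.032,0.008,0,0,0,0],
    [0,0.037,0.011,0,0,0,0],
    [0,0.042,0.014,0,0,0,0],
    [0,0.047,0.016,0,0,0,0],
    [0,0.052,0.019,0,0,0,0],
    [0,0.057,0.021,0,0,0,0],
    [0,0.062,0.023,0,0,0,0],
  ],
)

```text
t: 2.93
tool_pos: [592.6, 77.3, 206.5]
tcp_rot: [-90.0, 0.0, -163.6]
contact_force: [0.5, -1.1, 3.4]
finger_gap: 0.6
```

apply_moves(
  steps=[
    [0,0.004,0.001,0,0,0,0],
    [0,0.008,0.003,0,0,0,0],
    [0,0.012,0.004,0,0,0,0],
    [0,0.015,0.005,0,0,0,0],
    [0,0.018,0.006,0,0,0,0],
    [0,0.021,0.007,0,0,0,0],
    [0,0.023,0.007,0,0,0,0],
    [0,0.025,0.008,0,0,0,0],
    [0,0.0265,0.008,0,0,0,0],
    [0,0.028,0.008,0,0,0,0],
    [0,0.0285,0.008,0,0,0,0],
  ],
)

```text
t: 3.85
tool_pos: [594.4, 70.0, 177.8]
tcp_rot: [-90.0, -0.0, -163.6]
contact_force: [0.1, -1.4, 2.8]
finger_gap: 0.6
```

apply_moves(
  steps=[
    [0,0.001,0,0,0,0,0],
    [0,0.002,0,0,0,0,0],
    [0,0.003,0.001,0,0,0,0],
    [0,0.004,0.001,0,0,0,0],
    [0,0.005,0.001,0,0,0,0],
    [0,0.005,0.001,0,0,0,0],
  ],
)

```text
t: 4.35
tool_pos: [594.8, 69.0, 172.9]
tcp_rot: [-90.0, -0.0, -163.6]
contact_force: [1.1, -0.3, 2.3]
finger_gap: 0.2
```

apply_moves(
  steps=[
    [0,0.0005,0,0,0,0,0],
    [0,0.001,0,0,0,0,0],
    [0,0.001,0,0,0,0,0],
  ],
)

```text
t: 4.6
tool_pos: [594.8, 69.0, 172.1]
tcp_rot: [-90.0, 0.0, -163.6]
contact_force: [0.9, -1.1, 2.5]
finger_gap: 0.5
```

apply_moves(
  steps=[
    [0,0.0005,0,0,0,0,0],
    [0,0.001,0,0,0,0,0],
    [0,0.001,0,0,0,0,0],
  ],
)

```text
t: 4.85
tool_pos: [594.8, 69.1, 171.0]
tcp_rot: [-90.0, -0.0, -163.6]
contact_force: [-0.0, -1.2, 2.3]
finger_gap: 0.5
```

apply_moves(
  steps=[
    [0,0.0005,0,0,0,0,0],
    [0,0.0005,0,0,0,0,0],
  ],
)

```text
t: 5.02
tool_pos: [594.8, 69.1, 170.5]
tcp_rot: [-90.0, 0.0, -163.6]
contact_force: [-0.0, -0.3, 2.2]
finger_gap: 0.6
```

apply_moves(
  steps=[
    [0,0.0005,0,0,0,0,0],
    [0,0.001,0,0,0,0,0],
    [0,0.001,0,0,0,0,0],
  ],
)

```text
t: 5.27
tool_pos: [594.7, 69.1, 169.4]
tcp_rot: [-90.0, -0.0, -163.6]
contact_force: [0.5, -0.3, 1.6]
finger_gap: 0.4
```

apply_moves(
  steps=[
    [0,0.0005,0,0,0,0,0],
    [0,0.0005,0,0,0,0,0],
  ],
)

```text
t: 5.43
tool_pos: [594.7, 69.1, 169.0]
tcp_rot: [-90.0, -0.0, -163.6]
contact_force: [-0.3, -1.3, 2.7]
finger_gap: -0.0
```

apply_moves(
  steps=[
    [0,0.0005,0,0,0,0,0],
    [0,0.001,0,0,0,0,0],
    [0,0.001,0,0,0,0,0],
  ],
)

```text
t: 5.68
tool_pos: [594.7, 69.1, 167.9]
tcp_rot: [-90.0, -0.0, -163.6]
contact_force: [0.9, -1.5, 2.2]
finger_gap: 0.6
```

```bash
cat > crop.py <<'E'
import cv2,numpy as np
from station import eyes
def crop(n,x0,y0,w,h,s,al=1.2):
    c=eyes.grab_frame(n)[y0:y0+h,x0:x0+w]; c=cv2.convertScaleAbs(c,alpha=al)
    c=cv2.resize(c,None,fx=s,fy=s,interpolation=cv2.INTER_CUBIC)
    for k in range(0,w,20): cv2.putText(c,str(x0+k),(k*s,10),0,.35,(0,0,255)); cv2.line(c,(k*s,12),(k*s,18),(0,0,255))
    for k in range(0,h,20): cv2.putText(c,str(y0+k),(0,k*s+4),0,.35,(0,0,255)); cv2.line(c,(24,k*s),(30,k*s),(0,0,255))
    return c
def pair(out,a,b): # side by side
    h=max(a.shape[0],b.shape[0]); p=[cv2.copyMakeBorder(x,0,h-x.shape[0],0,4,0) for x in(a,b)]; cv2.imwrite(out,np.hstack(p))
E
python3 - <<'E'
from crop import *
pair("pics/p1.png",crop("scene",200,140,125,150,4),crop("top",215,125,70,120,4,1.5))
E
```

```text
(no output)
```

View pics/p1.png

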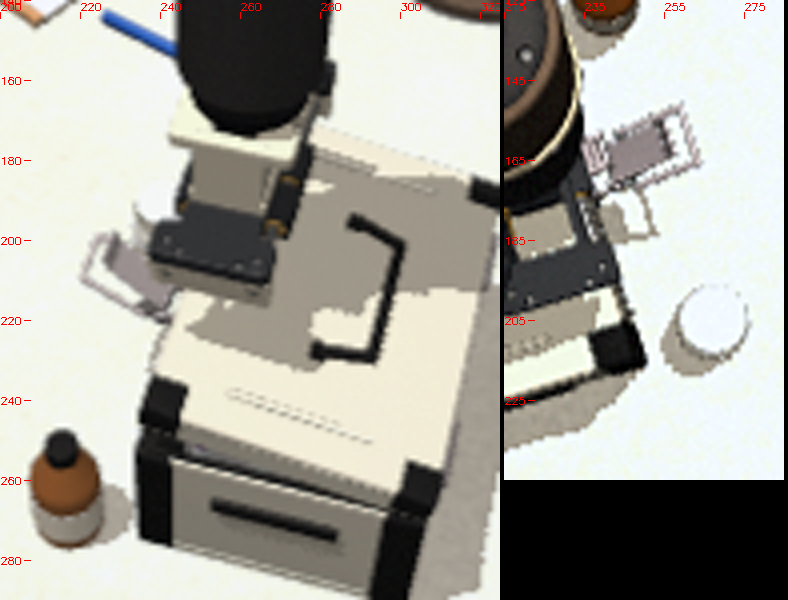

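The lid is down to a small remaining gap at its front edge (scene, about (238,248)). The latch hasn't been disturbed. I'll keep pressing gently.

apply_moves(
  steps=[
    [0,0.0005,0,0,0,0,0],
    [0,0.001,0,0,0,0,0],
    [0,0.0015,0,0,0,0,0],
    [0,0.0015,0,0,0,0,0],
  ],
)

```text
t: 6.12
tool_pos: [594.7, 69.1, 166.5]
tcp_rot: [-90.0, -0.0, -163.6]
contact_force: [0.3, -1.2, 2.1]
finger_gap: 0.3
```

apply_moves(
  steps=[
    [0,0.0005,0,0,0,0,0],
    [0,0.001,0,0,0,0,0],
    [0,0.0015,0,0,0,0,0],
    [0,0.0015,0,0,0,0,0],
  ],
)

```text
t: 6.45
tool_pos: [594.7, 69.1, 164.9]
tcp_rot: [-90.0, -0.0, -163.6]
contact_force: [1.0, -1.1, 2.9]
finger_gap: 0.4
```

apply_moves(
  steps=[
    [0,0.0005,0,0,0,0,0],
    [0,0.001,0,0,0,0,0],
    [0,0.0015,0,0,0,0,0],
    [0,0.0015,0,0,0,0,0],
  ],
)

```text
t: 6.78
tool_pos: [594.7, 69.1, 163.4]
tcp_rot: [-90.0, -0.0, -163.6]
contact_force: [-0.5, -1.6, 2.3]
finger_gap: 0.6
```

```bash
python3 - <<'E'
from crop import *
from h import *
for a in (0,.05,.1):
  print(a,[proj(n,case(C,lidpt(a,p))).round(1).tolist() for n,p in(("scene",(0,-140,0)),("scene",(200,-140,0)),("scene",(200,140,0)),("top",(0,140,0)))])
pair("pics/p2.png",crop("scene",230,210,90,85,6),crop("top",222,195,40,40,6,1.5))
E
```

```text
0 [[233.3, 246.0], [307.5, 264.6], [324.8, 184.8], [249.1, 214.0]]
0.05 [[233.8, 244.2], [308.0, 264.7], [325.3, 184.9], [248.5, 214.0]]
0.1 [[234.5, 242.3], [308.5, 264.9], [325.7, 185.0], [247.7, 214.1]]
```

View pics/p2.png

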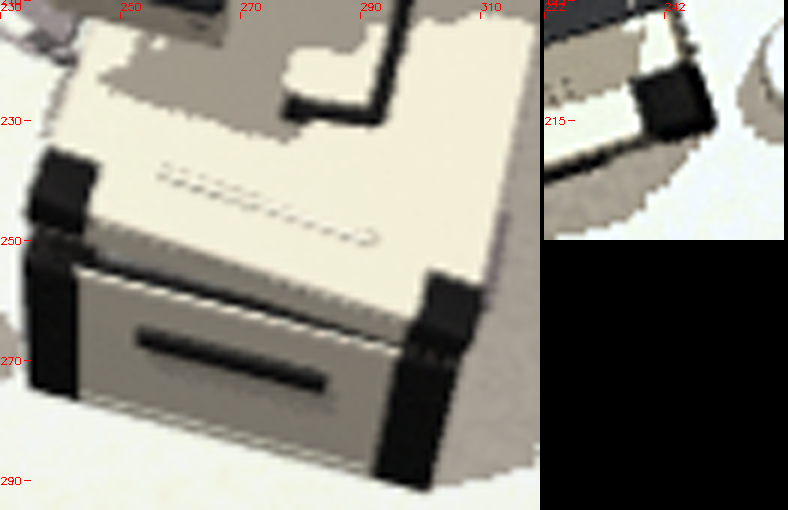

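Only a thin, uniform seal line is left, so the lid is almost on its seal. I'll continue in fine steps.

apply_moves(
  steps=[
    [0,0.0005,0,0,0,0,0],
    [0,0.001,0,0,0,0,0],
    [0,0.001,0,0,0,0,0],
  ],
)

```text
t: 7.13
tool_pos: [594.7, 69.1, 162.5]
tcp_rot: [-90.0, -0.0, -163.6]
contact_force: [0.4, -1.6, 1.6]
finger_gap: 0.7
```

apply_moves(
  steps=[
    [0,0.0005,0,0,0,0,0],
    [0,0.001,0,0,0,0,0],
    [0,0.001,0,0,0,0,0],
  ],
)

```text
t: 7.38
tool_pos: [594.7, 69.1, 161.5]
tcp_rot: [-90.0, 0.0, -163.6]
contact_force: [0.5, -0.8, 2.0]
finger_gap: 0.6
```

apply_moves(
  steps=[
    [0,0.0005,0,0,0,0,0],
    [0,0.001,0,0,0,0,0],
    [0,0.001,0,0,0,0,0],
  ],
)

```text
t: 7.63
tool_pos: [594.7, 69.1, 160.5]
tcp_rot: [-90.0, -0.0, -163.6]
contact_force: [0.7, -1.0, 1.7]
finger_gap: 0.4
```

```bash
python3 - <<'E'
from crop import *
from h import *
s=sensors.read_state();R0=Rot.from_euler('xyz',s["tcp_rot"],degrees=True).as_matrix()
print(s["q"].round(1),s["contact_force"])
im=crop("scene",215,150,110,140,4); im2=crop("top",190,140,80,90,4,1.5)
def d(I_,n,X,x0,y0,s,col): p=proj(n,X); cv2.circle(I_,(int((p[0]-x0+.5)*s),int((p[1]-y0+.5)*s)),3,col,-1)
for a,col in((0,(0,0,255)),(.06,(255,0,0))):
  for p in((0,-140,0),(0,-140,-26),(200,-140,0),(0,-60,0)):
    X=case(C,lidpt(a,p)); d(im,"scene",X,215,150,4,col); d(im2,"top",X,190,140,4,col)
for k in (0,17,-47):
    X=s["tool_pos"]+R0[:,1]*k; d(im,"scene",X,215,150,4,(0,200,0)); d(im2,"top",X,190,140,4,(0,200,0))
pair("pics/p3.png",im,im2)
E
```

```text
[ 25.3  15.5 -13.3  -0.  -61.1  -8.9] [ 0.74264118 -1.02556926  1.70128159]
```

View pics/p3.png

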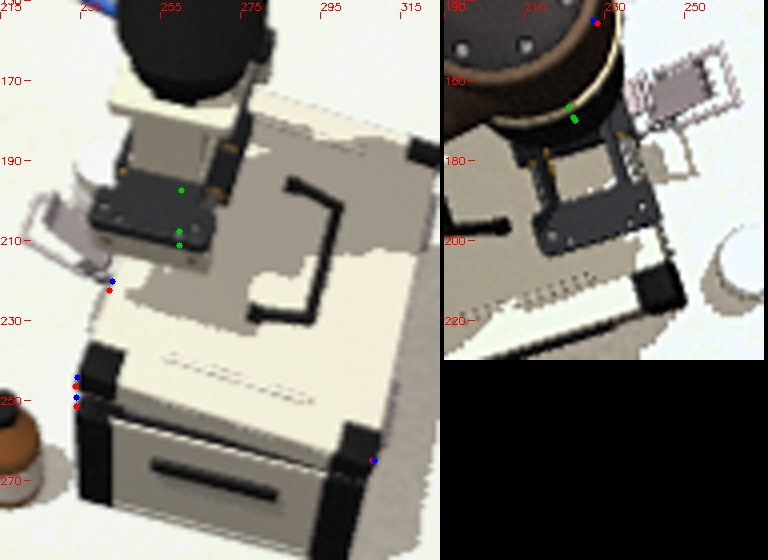

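```bash
python3 - <<'E'
from h import *
s=sensors.read_state();R0=Rot.from_euler('xyz',s["tcp_rot"],degrees=True).as_matrix()
for X in (-96.5,96.5):
  for Z in(-39,39):
    for Y in(-49,-20,17):
      P=s["tool_pos"]+R0@np.array([X,Y,Z]); print(X,Z,Y,proj("scene",P).round(0),proj("top",P).round(0))
# lid plane top seen: which z for lid front corner y=-140 at pixel
for a in(0,.02,.04,.06,.08,.1): print(a,[proj("scene",case(C,lidpt(a,p))).round(1).tolist() for p in((0,-140,-26),(0,-140,0))],lidpt(a,(35,0,0)).round(0))
print(proj("scene",case(C,(-100,-140,125))))
E
```

```text
-96.5 -39 -49 [265. 228.] [196. 136.]
-96.5 -39 -20 [265. 234.] [197. 139.]
-96.5 -39 17 [264. 242.] [199. 141.]
-96.5 39 -49 [236. 221.] [224. 128.]
-96.5 39 -20 [236. 227.] [225. 130.]
-96.5 39 17 [236. 235.] [226. 133.]
96.5 -39 -49 [282. 174.] [217. 205.]
96.5 -39 -20 [281. 181.] [218. 206.]
96.5 -39 17 [280. 189.] [219. 207.]
96.5 39 -49 [256. 169.] [245. 197.]
96.5 39 -20 [255. 175.] [246. 197.]
96.5 39 17 [255. 183.] [246. 198.]
0 [[233.5, 251.1], [233.3, 246.0]] [-65.   0. 155.]
0.02 [[233.5, 250.3], [233.5, 245.3]] [-64.   0. 158.]
0.04 [[233.5, 249.5], [233.7, 244.5]] [-64.   0. 162.]
0.06 [[233.5, 248.8], [233.9, 243.8]] [-63.   0. 165.]
0.08 [[233.6, 248.0], [234.2, 243.1]] [-62.   0. 168.]
0.1 [[233.7, 247.3], [234.5, 242.3]] [-62.   0. 171.]
[233.54373315 251.83466597]
```

apply_moves(
  steps=[
    [0,0.0005,0,0,0,0,0],
    [0,0.001,0,0,0,0,0],
    [0,0.001,0,0,0,0,0],
  ],
)

```text
t: 7.98
tool_pos: [594.7, 69.0, 159.5]
tcp_rot: [-90.0, -0.0, -163.6]
contact_force: [0.3, -1.3, 2.1]
finger_gap: 0.5
```

apply_moves(
  steps=[
    [0,0.0005,0,0,0,0,0],
    [0,0.001,0,0,0,0,0],
    [0,0.001,0,0,0,0,0],
  ],
)

```text
t: 8.23
tool_pos: [594.7, 69.1, 158.5]
tcp_rot: [-90.0, -0.0, -163.6]
contact_force: [1.2, -2.0, 2.2]
finger_gap: 0.4
```

apply_moves(
  steps=[
    [0,0.0005,0,0,0,0,0],
    [0,0.001,0,0,0,0,0],
    [0,0.001,0,0,0,0,0],
  ],
)

```text
t: 8.48
tool_pos: [594.7, 69.1, 157.4]
tcp_rot: [-90.0, -0.0, -163.6]
contact_force: [1.4, -0.8, 2.6]
finger_gap: -0.0
```

apply_moves(
  steps=[
    [0,0.0005,0,0,0,0,0],
    [0,0.001,0,0,0,0,0],
    [0,0.001,0,0,0,0,0],
  ],
)

```text
t: 8.73
tool_pos: [594.7, 69.1, 156.4]
tcp_rot: [-90.0, -0.0, -163.6]
contact_force: [0.7, -1.1, 2.6]
finger_gap: 0.6
```

apply_moves(
  steps=[
    [0,0.0005,0,0,0,0,0],
    [0,0.001,0,0,0,0,0],
    [0,0.001,0,0,0,0,0],
  ],
)

```text
t: 8.98
tool_pos: [594.7, 69.1, 155.5]
tcp_rot: [-90.0, -0.0, -163.6]
contact_force: [-0.6, -1.5, 1.7]
finger_gap: 0.8
```

apply_moves(
  steps=[
    [0,0.0005,0,0,0,0,0],
    [0,0.001,0,0,0,0,0],
    [0,0.001,0,0,0,0,0],
  ],
)

```text
t: 9.23
tool_pos: [594.7, 69.1, 154.5]
tcp_rot: [-90.0, -0.0, -163.6]
contact_force: [0.6, -1.1, 2.0]
finger_gap: 0.0
```

```bash
python3 - <<'E'
from crop import *
from h import *
f=eyes.grab_frame("scene").mean(2); cv2.imwrite("pics/full3.png",eyes.grab_frame("scene"))
o=cv2.imread("pics/scene0.png").mean(2)
for u in(250,262): print(u,f[232:275,u].astype(int).tolist())
for a in(0,.03,.06):
  for v in(0,30,60): print(a,v,[proj("scene",case(C,lidpt(a,(v,-140,z)))).round(1).tolist() for z in(0,-26)],proj("scene",case(C,(-100+v,-140,125))).round(1))
print(sensors.read_state()["ft_torque"],sensors.read_state()["contact_force"],sensors.read_state()["q"])
E
```

```text
250 [197, 197, 196, 197, 197, 196, 196, 196, 196, 196, 196, 196, 196, 196, 196, 197, 189, 130, 110, 100, 97, 91, 49, 22, 95, 135, 107, 98, 97, 97, 97, 97, 97, 96, 97, 96, 96, 96, 96, 96, 95, 95, 96]
262 [195, 196, 196, 196, 195, 196, 196, 196, 195, 198, 162, 188, 196, 196, 196, 196, 196, 196, 195, 195, 169, 115, 97, 96, 96, 73, 33, 91, 137, 108, 97, 97, 97, 98, 73, 43, 17, 10, 57, 80, 87, 91, 95]
0 0 [[233.3, 246.0], [233.5, 251.1]] [233.5 251.8]
0 30 [[244.2, 248.7], [244.2, 253.8]] [244.2 254.5]
0 60 [[255.1, 251.5], [254.9, 256.5]] [254.9 257.2]
0.03 0 [[233.6, 244.9], [233.5, 249.9]] [233.5 251.8]
0.03 30 [[244.5, 247.8], [244.2, 252.8]] [244.2 254.5]
0.03 60 [[255.4, 250.7], [255.0, 255.7]] [254.9 257.2]
0.06 0 [[233.9, 243.8], [233.5, 248.8]] [233.5 251.8]
0.06 30 [[244.8, 246.9], [244.3, 251.8]] [244.2 254.5]
0.06 60 [[255.8, 250.0], [255.1, 254.9]] [254.9 257.2]
[-0.32519167 -0.27297433  0.06000188] [-0.61145082 -1.03965215  1.68175609] [ 2.53094419e+01  1.58337847e+01 -1.37735300e+01 -9.09550671e-03
 -6.03966640e+01 -8.90670914e+00]
```

```bash
python3 - <<'E'
import cv2,numpy as np
def edges(g,v0,s):
    # darkest row and lid top edge (150 crossing), body trim rise
    r=np.arange(len(g)); d=int(np.argmin(g)); top=d
    while g[top]<165: top-=1
    tr=d
    while g[tr]<75: tr+=1
    return [round((k+.5)/s-.5+v0,2) for k in(top,d,tr)]
for nm,x0,y0,s,al in(("p1",200,140,4,1.2),("p2",230,210,6,1.2),("p3",215,150,4,1.2),("full3",0,0,1,1)):
    im=cv2.imread(f"pics/{nm}.png").astype(float).mean(2)/al
    if nm=="full3": im=cv2.resize(im,None,fx=4,fy=4,interpolation=cv2.INTER_CUBIC); s=4
    for u in(246,250,254,258):
        a=int((240-y0+.5)*s);b=int((262-y0+.5)*s)
        if nm!="x": print(nm,u,edges(im[a:b,int((u-x0+.5)*s)],y0+a/s,s))
E
```

```text
p1 246 [244.62, 253.62, 254.88]
p1 250 [245.88, 254.88, 255.88]
p1 254 [247.38, 255.88, 256.88]
p1 258 [248.62, 256.62, 257.88]
p2 246 [245.42, 253.75, 254.92]
p2 250 [246.92, 254.75, 255.92]
p2 254 [248.08, 255.75, 256.92]
p2 258 [249.42, 256.75, 257.92]
p3 246 [246.12, 253.88, 254.88]
p3 250 [247.38, 254.88, 255.88]
p3 254 [248.62, 255.88, 256.88]
p3 258 [249.88, 256.88, 257.88]
full3 246 [247.38, 253.88, 254.88]
full3 250 [248.38, 254.88, 255.88]
full3 254 [249.62, 255.88, 256.88]
full3 258 [250.88, 256.88, 258.12]
```

```bash
python3 - <<'E'
from h import *
import cv2
R0=Rot.from_euler('xyz',[-90,0,-110.1],degrees=True).as_matrix();t=np.array([232,634,210.5])
for n in("scene","top"):
  for X in(-65,-44,44,65):
    print(n,X,[proj(n,t+R0@np.array([X,Y,0])).round(0).tolist() for Y in(-49,0,17)])
a=cv2.imread("pics/scene0.png")[120:200,440:512]; b=cv2.imread("pics/top0.png")[290:370,0:80]
z=lambda x:cv2.resize(cv2.convertScaleAbs(x,alpha=1.3),None,fx=5,fy=5,interpolation=cv2.INTER_CUBIC)
cv2.imwrite("pics/g0.png",np.hstack([z(a),z(b)]))
E
```

```text
scene -65 [[534.0, 200.0], [524.0, 211.0], [521.0, 215.0]]
scene -44 [[527.0, 195.0], [517.0, 206.0], [513.0, 210.0]]
scene 44 [[496.0, 175.0], [488.0, 187.0], [485.0, 190.0]]
scene 65 [[489.0, 171.0], [481.0, 182.0], [478.0, 186.0]]
top -65 [[-34.0, 305.0], [-22.0, 301.0], [-17.0, 300.0]]
top -44 [[-26.0, 307.0], [-14.0, 304.0], [-10.0, 303.0]]
top 44 [[7.0, 319.0], [18.0, 316.0], [21.0, 314.0]]
top 65 [[15.0, 322.0], [25.0, 318.0], [29.0, 317.0]]
```

View pics/g0.png

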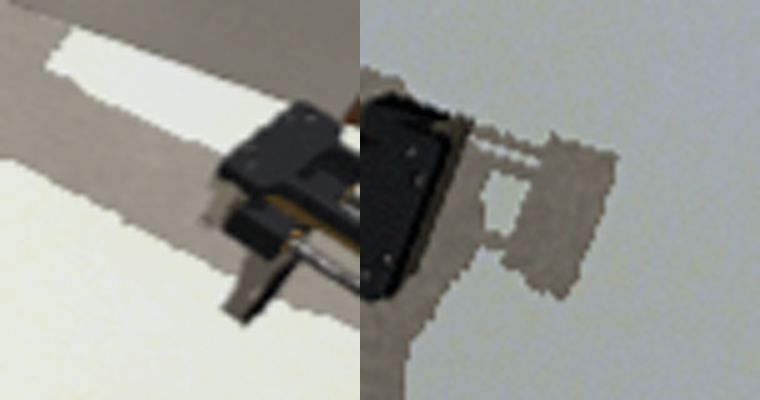

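The open fingertip shows at about (487,184) in the scene view, higher than the nominal nose length predicts. I'll calibrate by feel: keep lowering until the seal pushes back.

apply_moves(
  steps=[
    [0,0.001,0,0,0,0,0],
    [0,0.002,0,0,0,0,0],
    [0,0.003,0,0,0,0,0],
    [0,0.003,0,0,0,0,0],
  ],
)

```text
t: 9.67
tool_pos: [594.7, 69.1, 151.3]
tcp_rot: [-90.0, -0.0, -163.6]
contact_force: [0.8, -0.7, 1.0]
finger_gap: 0.8
```

apply_moves(
  steps=[
    [0,0.001,0,0,0,0,0],
    [0,0.002,0,0,0,0,0],
    [0,0.002,0,0,0,0,0],
  ],
)

```text
t: 9.92
tool_pos: [594.7, 69.1, 149.3]
tcp_rot: [-90.0, -0.0, -163.6]
contact_force: [1.2, -1.1, 0.4]
finger_gap: 0.6
```

apply_moves(
  steps=[
    [0,0.0005,0,0,0,0,0],
    [0,0.001,0,0,0,0,0],
    [0,0.0015,0,0,0,0,0],
    [0,0.0015,0,0,0,0,0],
  ],
)

```text
t: 10.25
tool_pos: [594.7, 69.1, 148.0]
tcp_rot: [-90.0, -0.0, -163.6]
contact_force: [0.1, -0.6, 1.8]
finger_gap: 0.7
```

apply_moves(
  steps=[
    [0,0.001,0,0,0,0,0],
    [0,0.0015,0,0,0,0,0],
    [0,0.0015,0,0,0,0,0],
  ],
)

```text
t: 10.5
tool_pos: [594.7, 69.1, 146.4]
tcp_rot: [-90.0, -0.0, -163.6]
contact_force: [0.0, -1.0, 1.2]
finger_gap: 0.5
```

```bash
cat > gap.py <<'E'
from crop import *
im=cv2.resize(eyes.grab_frame("scene").astype(float).mean(2),None,fx=4,fy=4,interpolation=cv2.INTER_CUBIC)
for u in(246,250,254,258):
    a=238*4; g=im[a:262*4,u*4+2]; d=int(np.argmin(g)); top=d
    while g[top]<165: top-=1
    print(u,238+top/4,238+d/4)
E
python3 gap.py
```

```text
246 249.25 254.5
250 250.25 255.5
254 251.25 257.0
258 252.5 257.75
```

apply_moves(
  steps=[
    [0,0.0005,0,0,0,0,0],
    [0,0.001,0,0,0,0,0],
    [0,0.0015,0,0,0,0,0],
    [0,0.0015,0,0,0,0,0],
  ],
)

```text
t: 10.88
tool_pos: [594.7, 69.1, 144.9]
tcp_rot: [-90.0, -0.0, -163.6]
contact_force: [0.4, -1.0, 0.8]
finger_gap: 0.4
```

apply_moves(
  steps=[
    [0,0.0005,0,0,0,0,0],
    [0,0.001,0,0,0,0,0],
    [0,0.0015,0,0,0,0,0],
    [0,0.0015,0,0,0,0,0],
  ],
)

```text
t: 11.22
tool_pos: [594.7, 69.1, 143.4]
tcp_rot: [-90.0, -0.0, -163.6]
contact_force: [0.7, -0.8, 1.6]
finger_gap: 0.8
```

```bash
python3 gap.py
```

```text
246 249.75 254.75
250 250.75 255.75
254 251.75 257.25
258 252.75 258.25
```

apply_moves(
  steps=[
    [0,0.0005,0,0,0,0,0],
    [0,0.001,0,0,0,0,0],
    [0,0.0015,0,0,0,0,0],
    [0,0.0015,0,0,0,0,0],
  ],
)

```text
t: 11.6
tool_pos: [594.7, 69.1, 142.0]
tcp_rot: [-90.0, -0.0, -163.6]
contact_force: [0.9, -0.4, 2.2]
finger_gap: 0.6
```

apply_moves(
  steps=[
    [0,0.0005,0,0,0,0,0],
    [0,0.001,0,0,0,0,0],
    [0,0.0015,0,0,0,0,0],
    [0,0.0015,0,0,0,0,0],
  ],
)

```text
t: 11.93
tool_pos: [594.7, 69.1, 140.4]
tcp_rot: [-90.0, -0.0, -163.6]
contact_force: [0.2, -1.3, 1.4]
finger_gap: 0.0
```

```bash
python3 gap.py
```

```text
246 250.25 255.25
250 251.25 256.25
254 252.25 257.25
258 253.25 258.25
```

apply_moves(
  steps=[
    [0,0.0005,0,0,0,0,0],
    [0,0.001,0,0,0,0,0],
    [0,0.001,0,0,0,0,0],
  ],
)

```text
t: 12.23
tool_pos: [594.7, 69.1, 139.5]
tcp_rot: [-90.0, -0.0, -163.6]
contact_force: [-0.3, -0.6, 2.1]
finger_gap: 0.4
```

apply_moves(
  steps=[
    [0,0.0005,0,0,0,0,0],
    [0,0.001,0,0,0,0,0],
    [0,0.001,0,0,0,0,0],
  ],
)

```text
t: 12.48
tool_pos: [594.8, 69.0, 139.1]
tcp_rot: [-90.0, 0.0, -163.6]
contact_force: [-2.2, -1.7, 5.8]
finger_gap: 0.2
```

apply_moves(
  steps=[
    [0,0.0005,0,0,0,0,0],
    [0,0.001,0,0,0,0,0],
    [0,0.001,0,0,0,0,0],
  ],
)

```text
t: 12.73
tool_pos: [594.8, 69.0, 139.0]
tcp_rot: [-90.0, 0.0, -163.6]
contact_force: [-4.1, -1.1, 11.9]
finger_gap: 0.3
```

```bash
python3 gap.py; python3 - <<'E'
from crop import *
im=crop("scene",215,150,120,150,4); cv2.imwrite("pics/p4.png",im)
E
```

```text
246 250.5 254.0
250 251.5 255.0
254 252.5 254.75
258 253.5 255.75
```

View pics/p4.png

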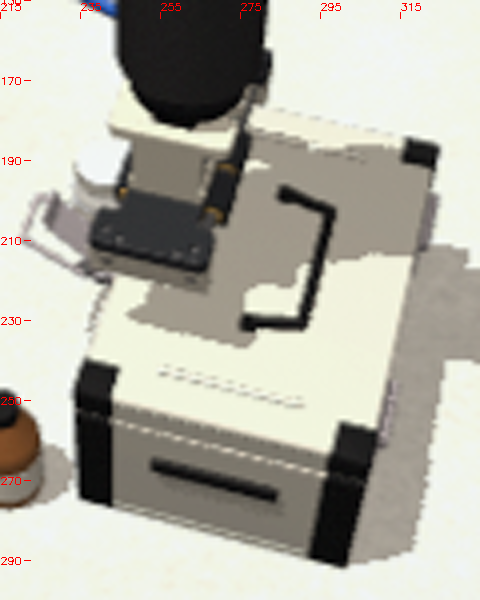

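The lid is now shut flush (seam line at v≈255). The force rose from 2 to 12 N at TCP z=139, so the seal has been felt. That puts the effective fingertip about 16 mm above the reported TCP, so I'll calibrate for that. Next I'll retreat and set up a tilted pre-grasp outside the bail.

```bash
sed -i 's/return M,case(c,g)-17\*M\[:,1\]/return M,case(c,g)-NO*M[:,1]/' h.py; echo 'NO=-16' >> h.py; python3 - <<'E'
from h import *
tau=-.9; u=np.array([np.sin(-tau)*-1,0,np.cos(tau)])  # back along tool
bar=np.array([-179,0,136.5])
row(C,0,(-65,0,155)); row(C,0,(-65,0,235))
print(u);row(C,tau,bar+60*u)
E
```

```text
row [0.0008, -0.0, -0.0006] [-0.0, 0.0, -0.0]  world [594.  69. 139.]
row [0.0008, -0.08, -0.0006] [-0.0, 0.0, -0.0]  world [594.  69. 219.]
[-0.78332691  0.          0.62160997]
row [0.0009, -0.0248, 0.1479] [-51.6, 0.0, -0.0]  world [636. -73. 164.]
```

apply_moves(
  steps=[
    [0,-0.03,0,0,0,0,0],
    [0,-0.06,0.01,0,0,0,0.3],
    [0,-0.09,0.03,0,0,0,0.5],
    [0,-0.1,0.06,-7,0,0,0.8],
    [0,-0.1,0.09,-14,0,0,1],
    [0,-0.1,0.12,-21,0,0,1],
    [0,-0.1,0.148,-28,0,0,1],
    [0.001,-0.1,0.148,-35,0,0,1],
    [0.001,-0.1,0.148,-42,0,0,1],
    [0.001,-0.08,0.148,-49,0,0,1],
    [0.001,-0.05,0.148,-51.6,0,0,1],
    [0.001,-0.04,0.148,-51.6,0,0,1],
  ],
)

```text
t: 13.83
tool_pos: [633.5, -74.6, 169.4]
tcp_rot: [-142.2, -0.6, -163.9]
contact_force: [-1.7, 0.6, -2.9]
finger_gap: 68.2
```

```bash
python3 - <<'E'
from crop import *
from h import *
s=sensors.read_state();R0=Rot.from_euler('xyz',s["tcp_rot"],degrees=True).as_matrix();print(s["q"].round(0))
im=crop("scene",200,130,100,130,4); im2=crop("top",210,120,95,110,4,1.5)
def d(I_,n,X,x0,y0,s,col): p=proj(n,X); cv2.circle(I_,(int((p[0]-x0+.5)*s),int((p[1]-y0+.5)*s)),2,col,-1)
for k,dz,col in((17,0,(0,200,0)),(-16,0,(0,0,255)),(17,33,(255,0,0))):
  for X in(-50,50):
    P=s["tool_pos"]+R0@np.array([X,k,0])+np.array([0,0,dz]); d(im,"scene",P,200,130,4,col); d(im2,"top",P,210,120,4,col)
pair("pics/p5.png",im,im2)
E
```

```text
[ -17.   40.   25.  -43. -105.   33.]
```

View pics/p5.png

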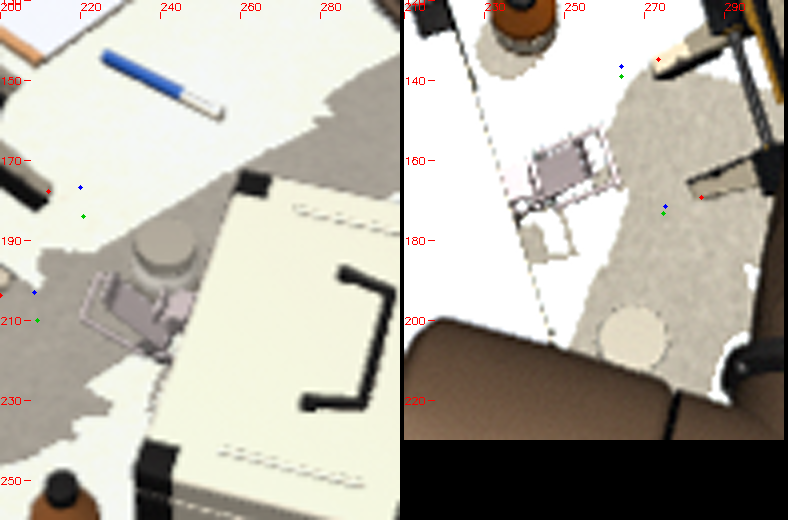

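The real fingertips match the "16 mm behind the TCP" model, the red dots at (211,178)/(200,203) in the scene and (273,137)/(281,167) in the top view. The bail is clear at its bar, about (223,201) in the scene and (262,159) in the top view. I'll refine its pose and compute the grasp.

```bash
python3 - <<'E'
from h import *
R,t=T(C)
for a,b in(((259.6,151.6),(225.8,197.1)),((263.6,166),(220.1,205.4))):pass
# pair ends: top (259.6,151.6) is case y=-23 -> scene lower-left (220.1,205.4)
for a,b in(((259.6,151.6),(220.1,205.4)),((263.6,166),(225.8,197.1)),((261.6,158.8),(222.9,201.3))):
    X,e=tri([("top",a),("scene",b)]); print((R.T@(X-t)).round(1),e)
def r2(v): p,b,l=chain(*v); return np.ravel([proj("top",case(C,b))-[261.6,158.8],proj("scene",case(C,b))-[222.9,201.3]])
s=least_squares(r2,[2.2,-3.3]);print(s.x,s.x.sum(),s.fun,[q.round(0) for q in chain(*s.x)])
for l in(2.04,2.2,2.35):
    print(l,[(n,proj(n,case(C,chain(l,-l-1.1)[2])).round(1)) for n in("top","scene")])
tau=-.9; u=np.array([np.sin(tau),0,np.cos(tau)])
b=chain(*s.x)[1]
for k in(60,15,-25): row(C,tau,b+k*u)
E
```

```text
[-178.9  -17.5  149.4] [array([-0.2,  0.1]), array([-0.3, -0. ])]
[-176.7   23.4  139.2] [array([-0.6,  0.4]), array([-0.7, -0.1])]
[-177.9    2.8  143.9] [array([-0.4,  0.2]), array([-0.4, -0. ])]
[ 2.2840901 -3.31376  ] -1.0296699002212537 [-1.29147822 -0.34225201 -0.13820545  1.43040466] [array([-130.,    0.,  113.]), array([-176.,    0.,  141.]), array([-157.,    0.,  150.])]
2.04 [('top', array([256.9, 159.6])), ('scene', array([226.1, 203.8]))]
2.2 [('top', array([254.9, 159.8])), ('scene', array([227.9, 202.8]))]
2.35 [('top', array([252.6, 160.2])), ('scene', array([230., 202.]))]
row [-0.0013, 0.0052, 0.0027] [0.2, -0.3, 0.2]  world [635. -70. 168.]
row [-0.0014, 0.0502, 0.0028] [0.2, -0.3, 0.2]  world [625. -37. 140.]
row [-0.0015, 0.0902, 0.003] [0.2, -0.3, 0.2]  world [616.  -7. 115.]
```

apply_moves(
  steps=[
    [0,0.01,0.003,0.2,-0.3,0.2,1],
    [-0.001,0.025,0.003,0.2,-0.3,0.2,1],
    [-0.001,0.04,0.003,0.2,-0.3,0.2,1],
    [-0.001,0.055,0.003,0.2,-0.3,0.2,1],
    [-0.0015,0.07,0.003,0.2,-0.3,0.2,1],
    [-0.0015,0.08,0.003,0.2,-0.3,0.2,1],
    [-0.0015,0.09,0.003,0.2,-0.3,0.2,1],
    [-0.0015,0.09,0.003,0.2,-0.3,0.2,1],
  ],
)

```text
t: 14.6
tool_pos: [617.4, -4.4, 120.3]
tcp_rot: [-141.3, 0.5, -163.4]
contact_force: [0.3, -0.3, -0.5]
finger_gap: 87.9
```

```bash
python3 - <<'E'
from crop import *
from h import *
s=sensors.read_state();R0=Rot.from_euler('xyz',s["tcp_rot"],degrees=True).as_matrix();R,t=T(C)
tip=s["tool_pos"]-16*R0[:,1];print("tip case",(R.T@(tip-t)).round(1),s["contact_force"].round(1),s["finger_gap"])
pair("pics/p6.png",crop("scene",195,160,65,75,6),crop("top",220,130,65,75,6,1.5))
E
```

```text
tip case [-154.9   -1.7  130.3] [ 0.3 -0.3 -0.5] 87.90461277672003
```

View pics/p6.png

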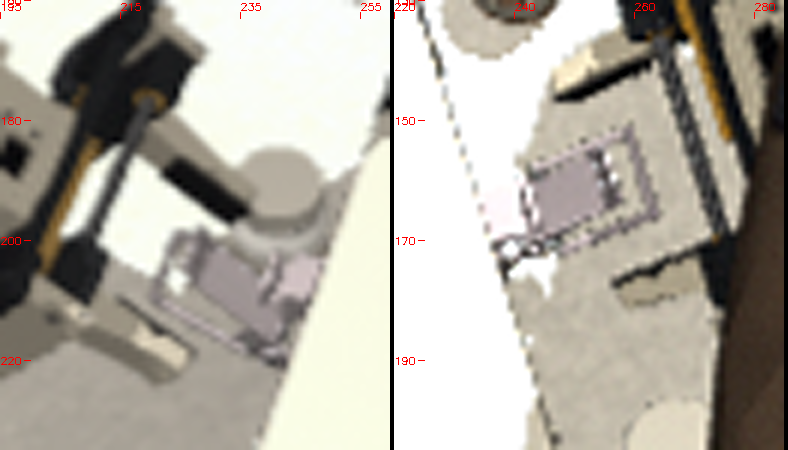

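The fingers straddle the bail, with tips at about (247,146) and (256,178) in the top view and the bar between (259,152) and (264,166). They sit about 2 mm off centre. I'll shift and pinch.

apply_moves(
  steps=[
    [0.001,0,0,0,0,0,0.8],
    [0.002,0,0,0,0,0,0.65],
    [0.002,0,0,0,0,0,0.57],
    [0.002,0,0,0,0,0,0.5],
    [0.002,0,0,0,0,0,0.42],
    [0.002,0,0,0,0,0,0.42],
    [0.002,0,0,0,0,0,0.42],
    [0.002,0,0,0,0,0,0.42],
  ],
)

```text
t: 15.37
tool_pos: [617.8, -7.2, 119.4]
tcp_rot: [-141.3, 0.6, -163.7]
contact_force: [6.4, 1.9, -1.2]
finger_gap: 44.9
```

```bash
cat >> h.py <<'E'
def tipcase():
    s=sensors.read_state();R0=Rot.from_euler('xyz',s["tcp_rot"],degrees=True).as_matrix();R,t=T(C)
    M=R.T@R0; a=M[:,1]; return R.T@(s["tool_pos"]-NO*R0[:,1]-t), np.arctan2(-a[0],-a[2]), s
E
python3 - <<'E'
from h import *
tip,tau,s=tipcase();print(tip.round(1),tau,s["contact_force"].round(1),s["finger_gap"])
# rigid bail in gripper: bail lean L0, bar b0 -> tip in bail frame
l0,bl=2.25,-2.25-1.06
pin,bar,_=chain(l0,bl);print(pin,bar)
def rot(v,a): return np.array([v[0]*np.cos(a)+v[2]*np.sin(a),v[1],-v[0]*np.sin(a)+v[2]*np.cos(a)])
L0=l0+bl; off=rot(tip-pin,-L0);print("tip in bail frame",off)
for L in(-1.06,-.8,-.5,-.25,0,.13): 
    p=chain(l0,L-l0); print(L,p[1].round(1),end=' '); row(C,tau+L-L0,p[0]+rot(off,L))
E
```

```text
[-132.7   -1.5  109.4] -0.8956856553996558 [ 6.4  1.9 -1.2] 44.90988066979767
[-130.24502681    0.          112.80142032] [-177.26498731    0.          139.15162553]
tip in bail frame [-4.17942748 -1.4883062   0.50769368]
-1.06 [-177.3    0.   139.2] row [0.0001, 0.032, -0.0] [-0.0, 0.4, -0.4]  world [611.  17.  99.]
-0.8 [-168.9    0.   150.4] row [0.0001, 0.0304, 0.004] [14.9, 0.3, -0.5]  world [612.  13.  97.]
-0.5 [-156.1    0.   160.1] row [0.0001, 0.0273, 0.008] [32.1, 0.3, -0.5]  world [613.   8.  96.]
-0.25 [-143.6    0.   165. ] row [0.0001, 0.0239, 0.0104] [46.4, 0.2, -0.5]  world [614.   4.  96.]
0 [-130.2    0.   166.7] row [0.0001, 0.0201, 0.012] [60.7, 0.1, -0.6]  world [616.   1.  98.]
0.13 [-123.3    0.   166.2] row [0.0001, 0.0179, 0.0124] [68.2, 0.1, -0.6]  world [616.  -1.  99.]
```

```bash
sed -i 's/s\["tool_pos"\]-NO\*R0/s["tool_pos"]+NO*R0/' h.py; cat > plan.py <<'E'
from h import *
tip,tau,s=tipcase();print(tip.round(1),round(tau,3),s["contact_force"].round(1),s["finger_gap"])
def rot(v,a): return np.array([v[0]*np.cos(a)+v[2]*np.sin(a),v[1],-v[0]*np.sin(a)+v[2]*np.cos(a)])
E
python3 - <<'E'
from plan import *
for l0 in(2.1,2.25,2.35):
  L0=-1.06;pin,bar,_=chain(l0,L0-l0)
  off=rot(tip-pin,-L0);off[1]=tip[1];print(l0,"tip in bail frame",off)
  for L in(-1.06,-.93,-.8,-.65,-.5,-.35,-.2): 
    p=chain(l0,L-l0); row(C,tau+L-L0,p[0]+rot(off,L))
E
```

```text
[-157.7   -1.3  129.4] -0.896 [ 6.4  1.9 -1.2] 44.90988066979767
2.1 tip in bail frame [ 3.14745602 -1.25609495 32.2410498 ]
row [0.0001, -0.0, -0.0] [-0.0, 0.4, -0.4]  world [618.  -7. 119.]
row [0.0001, -0.0001, -0.0021] [7.4, 0.4, -0.4]  world [617.  -6. 121.]
row [0.0001, -0.0, -0.0043] [14.9, 0.3, -0.5]  world [617.  -5. 123.]
row [0.0001, 0.0005, -0.0067] [23.5, 0.3, -0.5]  world [616.  -3. 124.]
row [0.0001, 0.0013, -0.009] [32.1, 0.3, -0.5]  world [616.  -1. 126.]
row [0.0001, 0.0025, -0.0112] [40.7, 0.2, -0.5]  world [615.   1. 127.]
row [0.0001, 0.004, -0.0131] [49.3, 0.2, -0.6]  world [615.   4. 127.]
2.25 tip in bail frame [ 1.05486508 -1.25609495 32.07584629]
row [0.0001, -0.0, -0.0] [-0.0, 0.4, -0.4]  world [618.  -7. 119.]
row [0.0001, -0.0004, -0.0021] [7.4, 0.4, -0.4]  world [617.  -6. 121.]
row [0.0001, -0.0006, -0.0042] [14.9, 0.3, -0.5]  world [617.  -5. 123.]
row [0.0001, -0.0004, -0.0067] [23.5, 0.3, -0.5]  world [617.  -4. 125.]
row [0.0001, 0.0002, -0.009] [32.1, 0.3, -0.5]  world [616.  -2. 126.]
row [0.0, 0.0011, -0.0113] [40.7, 0.2, -0.5]  world [615.   0. 128.]
row [0.0, 0.0023, -0.0134] [49.3, 0.2, -0.6]  world [615.   3. 128.]
2.35 tip in bail frame [-0.34377041 -1.25609495 32.14053244]
row [0.0001, -0.0, -0.0] [-0.0, 0.4, -0.4]  world [618.  -7. 119.]
row [0.0001, -0.0006, -0.0021] [7.4, 0.4, -0.4]  world [617.  -6. 121.]
row [0.0001, -0.0009, -0.0042] [14.9, 0.3, -0.5]  world [617.  -5. 123.]
row [0.0001, -0.0009, -0.0067] [23.5, 0.3, -0.5]  world [617.  -4. 125.]
row [0.0001, -0.0006, -0.0092] [32.1, 0.3, -0.5]  world [616.  -2. 127.]
row [0.0, 0.0001, -0.0116] [40.7, 0.2, -0.5]  world [616.  -0. 128.]
row [0.0, 0.0012, -0.0138] [49.3, 0.2, -0.6]  world [615.   2. 129.]
```

apply_moves(
  steps=[
    [-0.001,0,-0.001,3.7,0.2,-0.2,0.42],
    [-0.001,-0.0003,-0.002,7.4,0.4,-0.4,0.42],
    [-0.001,-0.0005,-0.0031,11,0.4,-0.4,0.42],
    [-0.001,-0.0005,-0.0042,14.9,0.3,-0.5,0.42],
    [-0.001,-0.0004,-0.0055,19,0.3,-0.5,0.42],
    [-0.001,-0.0004,-0.0067,23.5,0.3,-0.5,0.42],
    [-0.001,0,-0.0078,28,0.3,-0.5,0.42],
    [-0.001,0.0002,-0.009,32.1,0.3,-0.5,0.42],
    [-0.001,0.0002,-0.009,32.1,0.3,-0.5,0.42],
  ],
)

```text
t: 16.12
tool_pos: [615.7, 0.5, 127.9]
tcp_rot: [-109.0, 0.0, -163.3]
contact_force: [5.4, -1.6, -1.4]
finger_gap: 44.8
```

```bash
python3 - <<'E'
from plan import *
l0=2.25
off=np.array([1.05,tip[1],32.1])
for L in(-.5,-.35,-.2,-.05,.08,.18,.24): 
    p=chain(l0,L-l0); print(L,p[1].round(1),end=' ');row(C,-.896+L+1.06,p[0]+rot(off,L))
E
```

```text
[-142.5   -1.6  143. ] -0.332 [ 5.4 -1.6 -1.4] 44.80415203279012
-0.5 [-156.1    0.   160.1] row [-0.0, 0.0007, 0.0026] [-0.2, 0.3, 0.1]  world [616.  -2. 126.]
-0.35 [-148.7    0.   163.4] row [-0.0, 0.0002, 0.0002] [8.3, 0.3, 0.1]  world [616.   0. 128.]
-0.2 [-141.     0.   165.6] row [-0.0, 0.0002, -0.0023] [16.9, 0.3, 0.0]  world [615.   3. 128.]
-0.05 [-132.9    0.   166.6] row [-0.0, 0.0004, -0.0047] [25.5, 0.3, 0.0]  world [614.   5. 129.]
0.08 [-125.9    0.   166.5] row [-0.0001, 0.001, -0.0068] [33.0, 0.3, -0.0]  world [614.   7. 129.]
0.18 [-120.6    0.   165.8] row [-0.0001, 0.0015, -0.0083] [38.7, 0.3, -0.0]  world [613.   9. 129.]
0.24 [-117.4    0.   165.2] row [-0.0001, 0.002, -0.0092] [42.2, 0.3, -0.0]  world [613.   9. 129.]
```

apply_moves(
  steps=[
    [0,0,0,0,0,0,0.42],
    [0,0,0,0,0,0,0.42],
    [0,0,0,0,0,0,0.42],
  ],
)

```text
t: 16.37
tool_pos: [616.2, -1.5, 126.7]
tcp_rot: [-109.4, -0.1, -163.6]
contact_force: [5.3, 3.4, 3.1]
finger_gap: 44.8
```

```bash
python3 -c "
from plan import *
print(s['joint_vel'].round(2), s['ft_torque'].round(2))"
```

```text
[-144.6   -1.5  141.7] -0.338 [5.3 3.4 3.1] 44.81579739776708
[-0.41  0.28 -0.08  0.07  0.24 -0.08] [ 0.79 -1.91 -0.67]
```

apply_moves(
  steps=[
    [-0.001,-0.0003,-0.0012,4.3,0,0,0.42],
    [-0.001,-0.0005,-0.0024,8.5,0,0,0.42],
    [-0.001,-0.0005,-0.0037,12.8,0,0,0.42],
    [-0.001,-0.0005,-0.0049,17.1,0,0,0.42],
    [-0.001,-0.0004,-0.0061,21.4,0,0,0.42],
    [-0.001,-0.0003,-0.0073,25.7,0,0,0.42],
    [-0.001,0,-0.0083,29.5,0,0,0.42],
    [-0.001,0.0003,-0.0094,33.2,0,0,0.42],
    [-0.001,0.0003,-0.0094,33.2,0,0,0.42],
    [-0.001,0.0003,-0.0094,33.2,0,0,0.42],
  ],
)

```text
t: 17.2
tool_pos: [613.8, 6.6, 128.7]
tcp_rot: [-76.0, -0.3, -163.5]
contact_force: [5.5, -1.6, 1.4]
finger_gap: 44.8
```

```bash
python3 - <<'E'
from plan import *
off=np.array([1.05,tip[1],32.1]); tb=tau+.164-0 # bail lean if rigid
L=tau-(-.896)-1.06
print("lean",L,"bar",(tip+rot(np.array([-1.05,0,53.9-32.1]),L)).round(1))
f=lambda l,x,z: None
def at(x,z): # bar target -> l, L
    g=lambda v:(chain(v[0],v[1]-v[0])[1]-np.array([x,0,z]))[[0,2]]
    r=least_squares(g,[2.2 if z>160 else 1.5,.2]); return r.x
for x,z in((-125.9,166.5),(-118,165),(-118,162),(-118,159),(-118,156),(-118,153),(-118,150.5)):
    l,Lb=at(x,z); p=chain(l,Lb-l); print(x,z,l.round(2),Lb.round(2),p[0].round(1),p[1].round(1),end='');row(C,-.896+Lb+1.06,p[0]+rot(off,Lb))
E
```

```text
[-127.    -1.5  144.3] 0.244 [ 5.5 -1.6  1.4] 44.794702827854984
lean 0.0802199319945811 bar [-126.3   -1.5  166.1]
-125.9 166.5 2.25 0.08 [-130.3    0.   112.8] [-125.9    0.   166.5]row [-0.0001, -0.0005, -0.0003] [0.0, 0.2, 0.3]  world [614.   7. 129.]
-118 165 2.23 0.23 [-130.4    0.   112.5] [-118.    0.  165.]row [-0.0001, -0.0007, -0.0026] [8.7, 0.2, 0.2]  world [613.   9. 129.]
-118 162 2.02 0.25 [-131.5    0.   109.8] [-118.    0.  162.]row [-0.0001, 0.0022, -0.0026] [9.9, 0.2, 0.2]  world [613.   8. 126.]
-118 159 1.81 0.26 [-132.     0.   106.9] [-118.    0.  159.]row [-0.0001, 0.0051, -0.0029] [10.4, 0.2, 0.2]  world [613.   8. 123.]
-118 156 1.59 0.26 [-131.9    0.   103.9] [-118.    0.  156.]row [-0.0001, 0.008, -0.0038] [10.3, 0.2, 0.2]  world [613.   8. 120.]
-118 153 1.35 0.24 [-131.     0.   100.7] [-118.    0.  153.]row [-0.0001, 0.0109, -0.0051] [9.3, 0.2, 0.2]  world [613.   9. 117.]
-118 150.5 1.12 0.21 [-129.4    0.    97.8] [-118.     0.   150.5]row [-0.0002, 0.0134, -0.0069] [7.6, 0.2, 0.2]  world [613.  10. 114.]
```

apply_moves(
  steps=[
    [0,-0.0006,-0.001,3,0,0.2,0.42],
    [0,-0.0007,-0.0018,6,0,0.2,0.42],
    [0,-0.0007,-0.0026,8.7,0,0.2,0.42],
    [0,0.0008,-0.0026,9.3,0,0.2,0.42],
    [0,0.0022,-0.0026,9.9,0,0.2,0.42],
    [0,0.0032,-0.0027,10,0,0.2,0.42],
    [0,0.0041,-0.0028,10.2,0,0.2,0.42],
    [0,0.0041,-0.0028,10.2,0,0.2,0.42],
    [0,0.0041,-0.0028,10.2,0,0.2,0.42],
  ],
)

```text
t: 17.95
tool_pos: [613.5, 7.6, 124.6]
tcp_rot: [-65.9, -0.1, -163.6]
contact_force: [5.7, -2.2, 2.6]
finger_gap: 44.7
```

```bash
cat >> plan.py <<'E'
def at(x,z):
    g=lambda v:(chain(v[0],v[1]-v[0])[1]-np.array([x,0,z]))[[0,2]]
    return least_squares(g,[2.2 if z>160 else 1.5,.2]).x
off=np.array([1.05,tip[1],32.1]); L=tau+.896-1.06
print("lean",L.round(3),"bar",(tip+rot(np.array([-1.05,0,53.9-32.1]),L)).round(1))
def go(x,z):
    l,Lb=at(x,z); p=chain(l,Lb-l); print(x,z,l.round(2),Lb.round(2),end=' ');row(C,-.896+Lb+1.06,p[0]+rot(off,Lb))
E
python3 - <<'E'
from plan import *
for x,z in((-118,160),(-118,158),(-118,156),(-118,154),(-118,152),(-118,150.5)):go(x,z)
E
```

```text
[-123.3   -1.5  139.2] 0.421 [ 5.7 -2.2  2.6] 44.70556116508659
lean 0.257 bar [-118.7   -1.5  160.6]
-118 160 1.88 0.26 row [-0.0, 0.0003, -0.0008] [0.2, 0.1, 0.0]  world [613.   8. 124.]
-118 158 1.74 0.26 row [-0.0, 0.0021, -0.0015] [0.3, 0.1, 0.0]  world [613.   8. 122.]
-118 156 1.59 0.26 row [-0.0, 0.0039, -0.0024] [0.2, 0.1, 0.0]  world [613.   8. 120.]
-118 154 1.44 0.25 row [-0.0, 0.0057, -0.0036] [-0.4, 0.1, 0.0]  world [613.   9. 118.]
-118 152 1.26 0.23 row [-0.0, 0.0074, -0.0051] [-1.4, 0.1, 0.0]  world [613.   9. 116.]
-118 150.5 1.12 0.21 row [-0.0, 0.0087, -0.0065] [-2.6, 0.1, 0.0]  world [613.  10. 114.]
```

apply_moves(
  steps=[
    [0,0.0008,-0.0008,0,0,0,0.42],
    [0,0.0016,-0.001,0,0,0,0.42],
    [0,0.0024,-0.0014,0,0,0,0.42],
    [0,0.003,-0.0018,0,0,0,0.42],
    [0,0.003,-0.0018,0,0,0,0.42],
  ],
)

```text
t: 18.37
tool_pos: [613.5, 7.6, 121.4]
tcp_rot: [-65.8, -0.1, -163.6]
contact_force: [7.2, -4.1, 3.8]
finger_gap: 44.6
```

```bash
python3 - <<'E'
from plan import *
print(s["ft_torque"].round(2))
for x,z in((-118,156),(-118,154),(-118,152),(-118,150.5)):go(x,z)
E
```

```text
[-123.2   -1.5  136. ] 0.422 [ 7.2 -4.1  3.8] 44.62741692981403
lean 0.258 bar [-118.7   -1.5  157.4]
[-0.7  -2.11  0.73]
-118 156 1.59 0.26 row [-0.0, 0.001, -0.0011] [0.1, 0.1, 0.0]  world [613.   8. 120.]
-118 154 1.44 0.25 row [-0.0, 0.0028, -0.0023] [-0.4, 0.1, 0.0]  world [613.   9. 118.]
-118 152 1.26 0.23 row [-0.0, 0.0045, -0.0037] [-1.4, 0.1, 0.0]  world [613.   9. 116.]
-118 150.5 1.12 0.21 row [-0.0, 0.0058, -0.0051] [-2.6, 0.1, 0.0]  world [613.  10. 114.]
```

apply_moves(
  steps=[
    [0,0.0008,-0.0008,0,0,0,0.42],
    [0,0.0016,-0.0014,-0.2,0,0,0.42],
    [0,0.0024,-0.002,-0.4,0,0,0.42],
    [0,0.0028,-0.0023,-0.4,0,0,0.42],
    [0,0.0028,-0.0023,-0.4,0,0,0.42],
  ],
)

```text
t: 18.78
tool_pos: [613.5, 7.7, 118.8]
tcp_rot: [-66.2, -0.1, -163.6]
contact_force: [9.6, -9.5, 7.2]
finger_gap: 44.8
```

```bash
python3 - <<'E'
from plan import *
print(s["ft_torque"].round(2))
for x,z in((-118,154),(-118,152),(-118,150.5),(-118,149.5)):go(x,z)
E
```

```text
[-123.3   -1.5  133.4] 0.416 [ 9.6 -9.5  7.2] 44.768303806575545
lean 0.252 bar [-118.8   -1.5  154.8]
[-2.72 -2.86  0.79]
-118 154 1.44 0.25 row [-0.0, 0.0004, -0.0012] [-0.1, 0.0, 0.0]  world [613.   9. 118.]
-118 152 1.26 0.23 row [-0.0, 0.0021, -0.0026] [-1.1, 0.0, 0.0]  world [613.   9. 116.]
-118 150.5 1.12 0.21 row [-0.0, 0.0034, -0.004] [-2.3, 0.0, 0.0]  world [613.  10. 114.]
-118 149.5 1.01 0.19 row [-0.0, 0.0042, -0.0051] [-3.3, 0.0, 0.0]  world [613.  10. 113.]
```

apply_moves(
  steps=[
    [0,0.0003,0.0015,0,0,0,0.42],
    [0,0.0006,0.002,0,0,0,0.42],
    [0,0.0006,0.002,0,0,0,0.42],
  ],
)

```text
t: 19.03
tool_pos: [613.7, 7.3, 117.9]
tcp_rot: [-66.3, -0.0, -163.5]
contact_force: [5.5, -1.6, 2.6]
finger_gap: 44.9
```

```bash
python3 - <<'E'
from plan import *
print(s["ft_torque"].round(2))
E
```

```text
[-123.7   -1.5  132.5] 0.414 [ 5.5 -1.6  2.6] 44.94519880067588
lean 0.25 bar [-119.3   -1.5  153.9]
[ 0.35 -1.61  0.67]
```

```bash
cat >> plan.py <<'E'
def go2(x,z,sx=-2.2):
    l,Lb=at(x,z); p=chain(l,Lb-l); print(x+sx,z,l.round(2),Lb.round(2),end=' ');row(C,-.896+Lb+1.06,p[0]+rot(off,Lb)+np.array([sx,0,0]))
E
python3 - <<'E'
from plan import *
for z in(154,152,151,150,149):go2(-118,z)
E
```

```text
[-123.7   -1.5  132.5] 0.414 [ 5.5 -1.6  2.6] 44.94519880067588
lean 0.25 bar [-119.3   -1.5  153.9]
-120.2 154 1.44 0.25 row [0.0, 0.0003, 0.0008] [0.1, 0.1, -0.0]  world [614.   6. 118.]
-120.2 152 1.26 0.23 row [0.0, 0.002, -0.0006] [-1.0, 0.1, -0.0]  world [614.   7. 116.]
-120.2 151 1.17 0.22 row [0.0, 0.0029, -0.0015] [-1.7, 0.1, -0.0]  world [614.   7. 115.]
-120.2 150 1.07 0.2 row [-0.0, 0.0037, -0.0025] [-2.6, 0.1, -0.0]  world [613.   8. 114.]
-120.2 149 0.95 0.18 row [-0.0, 0.0045, -0.0037] [-3.8, 0.1, -0.0]  world [613.   9. 112.]
```

apply_moves(
  steps=[
    [0,0.0005,0.0006,0,0,0,0.42],
    [0,0.0012,0,-0.5,0,0,0.42],
    [0,0.002,-0.0006,-1,0,0,0.42],
    [0,0.0025,-0.001,-1.4,0,0,0.42],
    [0,0.0029,-0.0015,-1.7,0,0,0.42],
    [0,0.0029,-0.0015,-1.7,0,0,0.42],
  ],
)

```text
t: 19.53
tool_pos: [613.5, 7.8, 115.0]
tcp_rot: [-68.0, -0.0, -163.5]
contact_force: [6.0, -3.8, 5.9]
finger_gap: 45.1
```

```bash
python3 - <<'E'
from plan import *
print(s["ft_torque"].round(2))
for z in(151,150,149,148):go2(-118,z)
E
```

```text
[-123.6   -1.5  129.8] 0.384 [ 6.  -3.8  5.9] 45.107280973593056
lean 0.22 bar [-119.9   -1.5  151.3]
[-0.75 -2.01  0.62]
-120.2 151 1.17 0.22 row [0.0, 0.0004, 0.0002] [0.0, 0.1, -0.0]  world [614.   7. 115.]
-120.2 150 1.07 0.2 row [0.0, 0.0013, -0.0008] [-0.9, 0.1, -0.0]  world [613.   8. 114.]
-120.2 149 0.95 0.18 row [0.0, 0.0021, -0.0019] [-2.1, 0.1, -0.0]  world [613.   9. 112.]
-120.2 148 0.81 0.16 row [0.0, 0.0028, -0.0033] [-3.7, 0.1, -0.0]  world [613.  10. 111.]
```

apply_moves(
  steps=[
    [0,0.0004,-0.0002,-0.2,0,0,0.42],
    [0,0.0009,-0.0005,-0.6,0,0,0.42],
    [0,0.0013,-0.0008,-0.9,0,0,0.42],
    [0,0.0013,-0.0008,-0.9,0,0,0.42],
  ],
)

```text
t: 19.87
tool_pos: [613.5, 8.1, 113.6]
tcp_rot: [-68.9, 0.0, -163.5]
contact_force: [6.1, -3.0, 7.5]
finger_gap: 44.5
```

apply_moves(
  steps=[
    [0,0.0004,-0.0005,-0.5,0,0,0.42],
    [0,0.0008,-0.001,-1.1,0,0,0.42],
    [0,0.0008,-0.001,-1.1,0,0,0.42],
  ],
)

```text
t: 20.12
tool_pos: [613.3, 8.6, 112.5]
tcp_rot: [-70.0, 0.0, -163.5]
contact_force: [5.7, -3.5, 5.8]
finger_gap: 44.8
```

```bash
python3 - <<'E'
from plan import *
print(s["ft_torque"].round(2))
for z in(150,149,148,147):go2(-118,z)
E
```

```text
[-123.3   -1.5  127.5] 0.349 [ 5.7 -3.5  5.8] 44.752693620596524
lean 0.185 bar [-120.3   -1.5  149.1]
[-0.91 -1.73  0.45]
-120.2 150 1.07 0.2 row [0.0, -0.0008, 0.0009] [1.1, 0.1, -0.0]  world [613.   8. 114.]
-120.2 149 0.95 0.18 row [0.0, 0.0001, -0.0002] [-0.1, 0.1, -0.0]  world [613.   9. 112.]
-120.2 148 0.81 0.16 row [0.0, 0.0009, -0.0016] [-1.7, 0.1, -0.0]  world [613.  10. 111.]
-120.2 147 0.63 0.12 row [0.0, 0.0016, -0.0034] [-3.9, 0.1, -0.0]  world [613.  11. 110.]
```

apply_moves(
  steps=[
    [0,0.0004,-0.0005,-0.5,0,0,0.42],
    [0,0.0008,-0.001,-1,0,0,0.42],
    [0,0.0008,-0.001,-1,0,0,0.42],
  ],
)

```text
t: 20.37
tool_pos: [613.2, 9.2, 111.6]
tcp_rot: [-71.0, 0.0, -163.5]
contact_force: [6.2, -4.0, 7.6]
finger_gap: 44.9
```

```bash
python3 - <<'E'
from plan import *
print(s["ft_torque"].round(2))
for z in(149,148,147):go2(-118,z)
E
```

```text
[-123.    -1.5  126.7] 0.332 [ 6.2 -4.   7.6] 44.93025395685402
lean 0.168 bar [-120.4   -1.5  148.4]
[-1.21 -1.68  0.37]
-120.2 149 0.95 0.18 row [0.0, -0.0006, 0.0006] [0.9, 0.1, -0.0]  world [613.   9. 112.]
-120.2 148 0.81 0.16 row [0.0, 0.0002, -0.0007] [-0.7, 0.1, -0.0]  world [613.  10. 111.]
-120.2 147 0.63 0.12 row [0.0, 0.001, -0.0025] [-2.9, 0.1, -0.0]  world [613.  11. 110.]
```

apply_moves(
  steps=[
    [0,0.0005,-0.0002,0,0,0,0.42],
    [0,0.001,-0.0004,0,0,0,0.42],
    [0,0.001,-0.0004,0,0,0,0.42],
  ],
)

```text
t: 20.62
tool_pos: [613.2, 9.1, 111.3]
tcp_rot: [-70.9, 0.0, -163.5]
contact_force: [3.1, -4.1, 12.6]
finger_gap: 45.1
```

apply_moves(
  steps=[
    [0,0.0005,-0.0002,0,0,0,0.42],
    [0,0.001,-0.0004,0,0,0,0.42],
    [0,0.001,-0.0004,0,0,0,0.42],
  ],
)

```text
t: 20.87
tool_pos: [613.3, 9.1, 111.0]
tcp_rot: [-70.9, 0.0, -163.5]
contact_force: [-0.0, -3.0, 18.1]
finger_gap: 44.9
```

```bash
python3 - <<'E'
from plan import *
print(s["ft_torque"].round(2))
E
```

```text
[-123.    -1.6  126.1] 0.333 [-0.  -3.  18.1] 44.943962156945474
lean 0.169 bar [-120.4   -1.6  147.8]
[-2.17 -0.22 -0.23]
```

Firm floor contact: Fz rose to 18 N with the bar at its lowest. I'll relieve it and probe outward to confirm the lip traps the bar.

apply_moves(
  steps=[
    [0,-0.0007,0.0003,0,0,0,0.42],
    [0,-0.0014,0.0006,0,0,0,0.42],
    [0,-0.0009,0.002,0,0,0,0.42],
    [0,-0.0004,0.0034,0,0,0,0.42],
    [0,-0.0004,0.0034,0,0,0,0.42],
    [0,-0.0004,0.0034,0,0,0,0.42],
  ],
)

```text
t: 21.37
tool_pos: [613.7, 8.2, 111.1]
tcp_rot: [-71.1, 0.1, -163.4]
contact_force: [-3.3, 7.2, 12.9]
finger_gap: 44.9
```

```bash
python3 - <<'E'
from plan import *
print(s["ft_torque"].round(2))
E
```

```text
[-124.1   -1.7  126.2] 0.33 [-3.3  7.2 12.9] 44.94021916449822
lean 0.166 bar [-121.5   -1.7  147.9]
[ 2.21  1.43 -0.34]
```

The lip blocks at −121.3 and the back wall at −118.8. That 2.5 mm of play is exactly the groove clearance, so the bar is seated. I'll centre it, release and back off.

apply_moves(
  steps=[
    [0,-0.0006,-0.001,0,0,0,0.42],
    [0,-0.0008,-0.0018,0,0,0,0.42],
    [0,-0.0008,-0.0018,0,0,0,0.42],
    [0,-0.0008,-0.0018,0,0,0,0.6],
    [0,-0.0008,-0.0018,0,0,0,0.8],
    [0,-0.0008,-0.0018,0,0,0,0.95],
    [0,-0.0008,-0.0018,0,0,0,0.95],
    [0,-0.0008,-0.0018,0,0,0,0.95],
    [0,-0.0008,-0.0018,0,0,0,0.95],
  ],
)

```text
t: 22.12
tool_pos: [612.0, 8.2, 109.7]
tcp_rot: [-71.0, -0.1, -163.5]
contact_force: [-0.3, -5.0, 2.0]
finger_gap: 79.0
```

```bash
python3 - <<'E'
from plan import *
# press poses: tool lean -0.7, shut fingers; tip at lever end
print(s["finger_gap"])
u=lambda t:np.array([np.sin(t),0,np.cos(t)])
row(C,tau,tip+70*u(tau))
for l in(1.0,.9):
    e=chain(l,0)[2]; print(l,e)
e=chain(1.0,0)[2]
row(C,-.7,e+np.array([-2,0,0])+60*u(-.7))
E
```

```text
[-123.6   -0.2  124.8] 0.332 [-0.3 -5.   2. ] 79.04450378084172
lean 0.168 bar [-121.    -0.2  146.5]
79.04450378084172
row [0.0001, -0.07, -0.0] [0.0, 0.1, 0.1]  world [606.  30. 176.]
1.0 [-171.12773557    0.           81.39423414]
0.9 [-168.4058405     0.           76.21323712]
row [0.0003, 0.0186, 0.0705] [-59.1, 0.1, 0.2]  world [632. -62. 115.]
```

apply_moves(
  steps=[
    [0,-0.01,0.0035,0,0,0,0.95],
    [0,-0.025,0.009,0,0,0,0.95],
    [0,-0.045,0.016,0,0,0,0.95],
    [0,-0.065,0.024,0,0,0,0.95],
    [0,-0.085,0.05,-7,0,0,0.8],
    [0,-0.085,0.085,-14,0,0,0.5],
    [0,-0.085,0.12,-21,0,0,0.2],
    [0,-0.085,0.15,-28,0,0,0],
    [0,-0.075,0.15,-35,0,0,0],
    [0,-0.065,0.15,-42,0,0,0],
    [0,-0.055,0.15,-49,0,0,0],
    [0,-0.045,0.15,-55,0,0,0],
  ],
)

```text
t: 23.12
tool_pos: [651.0, -113.4, 203.9]
tcp_rot: [-126.1, 0.4, -163.4]
contact_force: [0.6, 1.3, -1.0]
finger_gap: 35.6
```

```bash
python3 - <<'E'
from crop import *
from plan import *
im=crop("scene",195,160,65,75,6); im2=crop("top",222,130,65,75,6,1.5)
def d(I_,n,X,x0,y0,s,col): p=proj(n,X); cv2.circle(I_,(int((p[0]-x0+.5)*s),int((p[1]-y0+.5)*s)),2,col,-1)
for P,col in((chain(1.0,0)[2],(0,0,255)),(lidpt(0,(-18,0,-5)),(255,0,0)),(tip,(0,200,0))):
    d(im,"scene",case(C,P),195,160,6,col); d(im2,"top",case(C,P),222,130,6,col)
pair("pics/p7.png",im,im2)
e=chain(1.0,0)[2]
row(C,-.7,e+np.array([-2,0,0])+30*np.array([np.sin(-.7),0,np.cos(.7)]))
E
```

```text
[-265.9   -3.2  216.8] -0.629 [ 0.6  1.3 -1. ] 35.60092297264329
lean -0.793 bar [-282.1   -3.2  231.4]
row [-0.0011, 0.1266, -0.0011] [-3.6, -0.5, 0.3]  world [627. -43.  92.]
```

View pics/p7.png

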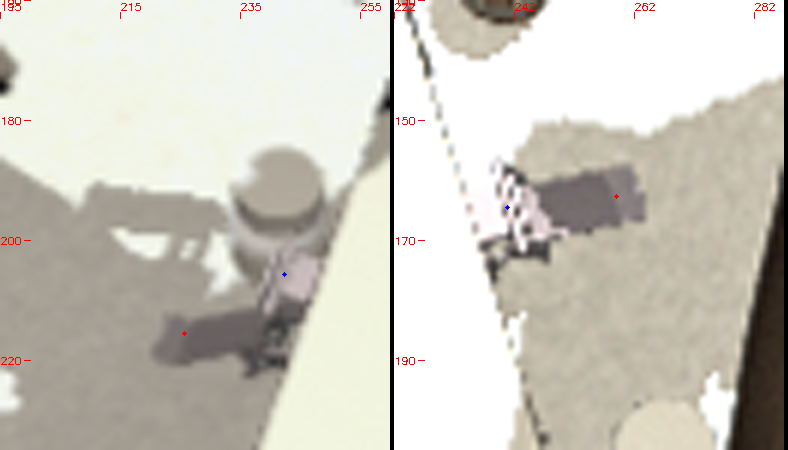

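The bail stands across the keeper with the bar at the keeper point (blue, about (242,205) in the scene). The lever sticks out and down, and the predicted press point (red, about (225,215)) lies on its outer face near its end. Next is the lever.

```bash
cat > lev.py <<'E'
from plan import *
import sys
def lv(l,gap=0,tl=-.63,sx=-2):
    e=chain(l,0)[2]; n=np.array([-np.cos(l),0,np.sin(l)]) # outward normal
    a=np.array([-np.sin(tl),0,-np.cos(tl)]); zt=np.array([-np.cos(tl),0,np.sin(tl)])
    # leading corner of tip (half width 9.5 along tool z)
    k=-1 if (-zt)@(-n)>0 else 1
    th=abs(zt@n); g=e+n*gap+np.array([sx,2,0]) - (k*zt*9.5*min(1,th/.3))
    print(round(l,2),g.round(1),end=' '); row(C,tl,g)
E
python3 - <<'E'
from lev import *
lv(1.,30);lv(1.,5);lv(1,0);lv(.9)
E
```

```text
[-2.679e+02  2.000e-01  2.060e+02] -0.638 [ 0.2 -0.5 -2.2] 27.536717687609542
lean -0.802 bar [-2.843e+02  2.000e-01  2.204e+02]
1.0 [-187.8    2.   107.7] row [0.001, 0.1267, -0.0057] [0.4, -0.5, 0.4]  world [624. -40.  95.]
1.0 [-174.3    2.    86.7] row [0.0008, 0.1516, -0.0041] [0.4, -0.5, 0.4]  world [620. -27.  74.]
1 [-171.6    2.    82.5] row [0.0008, 0.1566, -0.0037] [0.4, -0.5, 0.4]  world [619. -24.  70.]
0.9 [-171.4    2.    75.5] row [0.0007, 0.1623, 0.0003] [0.4, -0.5, 0.4]  world [619. -24.  63.]
```

apply_moves(
  steps=[
    [0,0.025,-0.001,0,0,0,0],
    [0.001,0.05,-0.003,0,0,0,0],
    [0.001,0.075,-0.004,0,0,0,0],
    [0.001,0.095,-0.005,0.4,-0.5,0.4,0],
    [0.001,0.11,-0.005,0.4,-0.5,0.4,0],
    [0.001,0.12,-0.005,0.4,-0.5,0.4,0],
    [0.001,0.128,-0.005,0.4,-0.5,0.4,0],
    [0.001,0.136,-0.005,0.4,-0.5,0.4,0],
    [0.001,0.14,-0.005,0.4,-0.5,0.4,0],
    [0.001,0.14,-0.005,0.4,-0.5,0.4,0],
    [0.001,0.14,-0.005,0.4,-0.5,0.4,0],
  ],
)

```text
t: 24.13
tool_pos: [624.0, -31.1, 91.3]
tcp_rot: [-125.4, 0.6, -163.3]
contact_force: [-0.3, -0.1, -0.4]
finger_gap: 0.4
```

```bash
python3 - <<'E'
from lev import *
print(s["finger_gap"])
for l in(1.15,1.05,1,.95,.9,.85,.8):lv(l)
E
```

```text
[-179.1   -0.4  104.3] -0.618 [-0.3 -0.1 -0.4] 0.3661471999988977
lean -0.782 bar [-195.2   -0.4  119.1]
0.3661471999988977
1.15 [-170.9    2.    93.5] row [0.0026, 0.0136, -0.0006] [-0.7, 0.6, -0.3]  world [619. -24.  81.]
1.05 [-171.5    2.    86.1] row [0.0027, 0.0192, 0.0041] [-0.7, 0.6, -0.3]  world [619. -24.  73.]
1 [-171.6    2.    82.5] row [0.0027, 0.0221, 0.0063] [-0.7, 0.6, -0.3]  world [619. -24.  70.]
0.95 [-171.6    2.    78.9] row [0.0028, 0.025, 0.0084] [-0.7, 0.6, -0.3]  world [619. -24.  66.]
0.9 [-171.4    2.    75.5] row [0.0028, 0.028, 0.0103] [-0.7, 0.6, -0.3]  world [619. -24.  63.]
0.85 [-171.2    2.    72. ] row [0.0028, 0.0309, 0.012] [-0.7, 0.6, -0.3]  world [619. -24.  59.]
0.8 [-170.8    2.    68.7] row [0.0029, 0.0339, 0.0136] [-0.7, 0.6, -0.3]  world [619. -24.  56.]
```

apply_moves(
  steps=[
    [0.001,0.004,0,0,0,0,0],
    [0.002,0.009,0,-0.5,0.5,0,0],
    [0.0025,0.0136,0.0005,-0.7,0.6,-0.3,0],
    [0.0025,0.016,0.002,-0.7,0.6,-0.3,0],
    [0.0027,0.0192,0.0041,-0.7,0.6,-0.3,0],
    [0.0027,0.0205,0.0052,-0.7,0.6,-0.3,0],
    [0.0027,0.0221,0.0063,-0.7,0.6,-0.3,0],
    [0.0027,0.0221,0.0063,-0.7,0.6,-0.3,0],
    [0.0027,0.0221,0.0063,-0.7,0.6,-0.3,0],
  ],
)

```text
t: 24.88
tool_pos: [619.1, -24.3, 69.3]
tcp_rot: [-126.1, 0.0, -163.6]
contact_force: [0.2, 0.1, 0.3]
finger_gap: 0.7
```

```bash
python3 - <<'E'
from lev import *
for l in(1,.9,.8,.7,.6,.5):lv(l)
E
```

```text
[-171.4    2.2   82.3] -0.63 [0.2 0.1 0.3] 0.7396548854136072
lean -0.794 bar [-187.6    2.2   96.8]
1 [-171.6    2.    82.5] row [-0.0002, -0.0003, 0.0001] [0.0, 0.0, 0.0]  world [619. -24.  70.]
0.9 [-171.4    2.    75.5] row [-0.0002, 0.0055, 0.0041] [0.0, 0.0, 0.0]  world [619. -24.  63.]
0.8 [-170.8    2.    68.7] row [-0.0002, 0.0113, 0.0075] [0.0, 0.0, 0.0]  world [619. -24.  56.]
0.7 [-169.6    2.    62.3] row [-0.0002, 0.0171, 0.0103] [0.0, 0.0, 0.0]  world [619. -23.  49.]
0.6 [-167.     2.    57.1] row [-0.0002, 0.0229, 0.0114] [0.0, 0.0, 0.0]  world [618. -20.  44.]
0.5 [-162.5    2.    53.3] row [-0.0002, 0.0286, 0.0099] [0.0, 0.0, 0.0]  world [617. -16.  40.]
```

apply_moves(
  steps=[
    [0,0.0018,0.0014,0,0,0,0],
    [0,0.0036,0.0027,0,0,0,0],
    [0,0.0055,0.0041,0,0,0,0],
    [0,0.0075,0.0053,0,0,0,0],
    [0,0.0095,0.0064,0,0,0,0],
    [0,0.0113,0.0075,0,0,0,0],
    [0,0.0113,0.0075,0,0,0,0],
  ],
)

```text
t: 25.47
tool_pos: [619.0, -23.8, 55.4]
tcp_rot: [-126.1, 0.0, -163.6]
contact_force: [0.7, 0.8, 3.0]
finger_gap: 0.3
```

```bash
python3 - <<'E'
from lev import *
for l in(.8,.7,.6,.5,.4):lv(l)
E
```

```text
[-170.8    2.1   68.3] -0.63 [0.7 0.8 3. ] 0.34136694991973726
lean -0.794 bar [-187.1    2.1   82.8]
0.8 [-170.8    2.    68.7] row [-0.0001, -0.0003, -0.0003] [0.0, -0.0, -0.0]  world [619. -24.  56.]
0.7 [-169.6    2.    62.3] row [-0.0001, 0.0055, 0.0025] [0.0, -0.0, -0.0]  world [619. -23.  49.]
0.6 [-167.     2.    57.1] row [-0.0001, 0.0113, 0.0035] [0.0, -0.0, -0.0]  world [618. -20.  44.]
0.5 [-162.5    2.    53.3] row [-0.0001, 0.017, 0.0021] [0.0, -0.0, -0.0]  world [617. -16.  40.]
0.4 [-157.6    2.    50.1] row [-0.0001, 0.0225, 0.0] [0.0, -0.0, -0.0]  world [615. -11.  37.]
```

apply_moves(
  steps=[
    [0,0.002,0.0008,0,0,0,0],
    [0,0.004,0.0016,0,0,0,0],
    [0,0.0055,0.0025,0,0,0,0],
    [0,0.0075,0.003,0,0,0,0],
    [0,0.0095,0.0033,0,0,0,0],
    [0,0.0113,0.0035,0,0,0,0],
    [0,0.0113,0.0035,0,0,0,0],
  ],
)

```text
t: 26.05
tool_pos: [617.9, -19.9, 44.5]
tcp_rot: [-126.1, 0.0, -163.6]
contact_force: [0.3, 0.0, 2.7]
finger_gap: 0.3
```

```bash
python3 - <<'E'
from lev import *
for l in(.6,.5,.4,.3,.2,.1,0):lv(l)
E
```

```text
[-166.8    2.2   57.4] -0.63 [0.3 0.  2.7] 0.2847449454429035
lean -0.794 bar [-183.1    2.2   71.9]
0.6 [-167.     2.    57.1] row [-0.0002, 0.0001, 0.0004] [0.0, 0.0, -0.0]  world [618. -20.  44.]
0.5 [-162.5    2.    53.3] row [-0.0002, 0.0058, -0.0011] [0.0, 0.0, -0.0]  world [617. -16.  40.]
0.4 [-157.6    2.    50.1] row [-0.0002, 0.0113, -0.0031] [0.0, 0.0, -0.0]  world [615. -11.  37.]
0.3 [-152.5    2.    47.4] row [-0.0002, 0.0165, -0.0057] [0.0, 0.0, -0.0]  world [614.  -6.  34.]
0.2 [-147.     2.    45.1] row [-0.0002, 0.0215, -0.0087] [0.0, 0.0, -0.0]  world [612.  -1.  32.]
0.1 [-141.4    2.    43.5] row [-0.0002, 0.0262, -0.0123] [0.0, 0.0, -0.0]  world [611.   5.  31.]
0 [-135.7    2.    42.4] row [-0.0002, 0.0304, -0.0163] [0.0, 0.0, -0.0]  world [609.  10.  29.]
```

apply_moves(
  steps=[
    [0,0.002,-0.0003,0,0,0,0],
    [0,0.004,-0.0007,0,0,0,0],
    [0,0.0058,-0.0011,0,0,0,0],
    [0,0.0058,-0.0011,0,0,0,0],
  ],
)

```text
t: 26.38
tool_pos: [616.6, -15.7, 40.6]
tcp_rot: [-126.1, 0.0, -163.6]
contact_force: [0.6, 1.1, 1.7]
finger_gap: 0.6
```

```bash
python3 - <<'E'
from lev import *
from crop import crop
import cv2
f=eyes.grab_frame("scene"); cv2.imwrite("pics/full_l05.png",f)
p7=cv2.imread("pics/p7.png"); 
old=cv2.resize(p7[:450,:390],(65,75),interpolation=cv2.INTER_AREA).astype(float)/1.2
new=f[160:235,195:260].astype(float)
print((np.abs(old-new).mean(2))[34:62,30:62].astype(int))
print("keeper/bar px",proj("scene",case(C,(-120,0,150))),proj("scene",case(C,(-120,0,165))))
E
```

```text
[-162.4    2.2   53.5] -0.63 [0.6 1.1 1.7] 0.617216490783054
lean -0.794 bar [-178.7    2.2   68. ]
[[101  12  57  78  78  78  64  40  20   4   1   7   7   5   4  50  70  70
   70  71  66  53  23   4  45  72  78  20  45  65  66  66]
 [104  80  10  58  80  79  76  60  26   3   0   2   3   6   7  17  58  72
   65  50  29  14   3   5  31  69  64  18  63  65  66  66]
 [105 106  82  44  79  78  79  58  22   7   2   1   3   3   3   2  15  24
   21  14   5   3   1   6   8  19  10  41  65  66  65  67]
 [106 107  78  43  78  78  77  58  21   6   5   3   2   4   3   3   3   3
    3   4   5   1   4   5   4   6  25  57  66  66  66  66]
 [106 107   7  60  77  57  62  54  11   1   6   7   2   1   4   3   3   3
    7   0   2   5   7   5   6   1  45  64  66  65  66  67]
 [111  95  33  75  75  35  19  18   9   5   5   7   7   6   6   3   3   4
    4   5   6   6   6   3   3  26  56  65  66  66  66  66]
 [123  89  24  15   8  30  47  42  32  12   3   7   5   6   6   7   8  13
    6   0   6   6   3   6   0  46  65  66  65  65  65  66]
 [133  65  19   1  20  53  66  60  42   8   4   5   5   5   5   6  19
[... 2094 characters left out ...]
35   8   8  11  18   4   5  16  15  63
   88  38  10   7   7   7   6   7   6   7   7   7   7   7]
 [ 21  21   6  25  49  21   3  17   1  15   6   1   7   2   2   2   4  12
   12  27  10   7   7   8   7   7   7   6   8   6   6   7]
 [ 22  23  23  15  22  58  46  43  52  42  16   3   1   1   0   3   2   3
   39  58  53  10   6   7   7   7   7   7   7   6   8   6]
 [  4  12   2   9  15  57  73  64  65  64  36   9   1  10  10   3   3   9
   50  65  66  54  10   7   7   7   7   7   7   7   6   7]
 [ 38  31  23  21  22  53  68  64  67  61  21  23  25   6  27  34   9  14
   50  65  66  65  13   7   7   7   7   7   7   7   7   7]]
keeper/bar px [241.17144852 205.14581366] [241.13665573 201.96215485]
```

```bash
python3 gap.py; python3 - <<'E'
from h import *
import cv2
f=cv2.imread("pics/full_l05.png")
for nm,P in(("bar-",(-120,-20.5,150)),("bar+",(-120,20.5,150)),("pin-",(-127,-20.5,95)),("pin+",(-127,20.5,95)),("keepertop",(-120,0,156)),("keep-",(-120,-13,156)),("keep+",(-120,13,156))):print(nm,proj("scene",case(C,P)).round(1),proj("top",case(C,P)).round(1))
def asc(n,img,x0,x1,y0,y1):
    g=cv2.resize(img[y0:y1,x0:x1],None,fx=2,fy=1.5,interpolation=cv2.INTER_CUBIC).mean(2)
    ch=" .:-=+*#%@"[::-1]
    print(n,x0,y0); print("\n".join("".join(ch[min(9,int(v/25.6))] for v in r) for r in g))
asc("now",f,228,258,192,222)
t=eyes.grab_frame("top"); asc("top",t,234,262,150,180)
p=cv2.imread("pics/p7.png"); old=cv2.resize(p[:450,:390],(65,75),interpolation=cv2.INTER_AREA); asc("p7",(old/1.2).astype(np.uint8),33,63,32,62)
E
```

```text
246 250.75 255.0
250 251.75 256.0
254 253.0 254.75
258 253.75 255.75
bar- [239.1 210.6] [238.9 156.9]
bar+ [243.2 199.8] [243.2 170.9]
pin- [237.  221.2] [242.  159.4]
pin+ [241.  210.5] [246.1 172.7]
keepertop [241.2 203.9] [241.  163.6]
keep- [239.9 207.4] [239.6 159.1]
keep+ [242.4 200.5] [242.4 168. ]
now 228 192
.........::-=======-----::.............:---::....::-========
.........::=++=========-::.............:==-::....:-==+======
.........::=++++=======--:...........:-=++-::..::--=========
..........:-=+**+======-::.........::-=+++=::..::-==========
:::.......:-=+***++=====-::......::-==+**+=-:..:-===========
-::......::-=+*****++=====-:::::--=++***++=--::-==++========
-::.....:::--=+*****++++++=======++*****+===================
--:.....::---==++**********++++++******++=++==++++==========
-::.....::-----==++***************++++++==++=+++++==========
:::.....::------==++**++++++++++***+++=====++++++===========
:........:-==-----==+++++++++++++++======++++++++===========
:::::::::--====------===================++++++++============
--------========---------==============+++++++++=
[... 6594 characters left out ...]
**+=-::::::::::::::::::::::::
*********************#########*++=-:::::::::::::::::::::::::
********************####***###*++=-:::::::::::::::::::::::::
********************####**###*++==-:::::::::::::::::::::::::
*******************#####**##**++=--:::::::::::::::::::::::::
*************##########******++==-::::::::::::::::::::::::::
**************########*****++++=-:::::::::::::::::::::::::::
**********++***########******++=-:::::::::::::::::::::::::::
*******+++++++**#############*+--:::::::::::::::::::::::::::
+++++++++====++**####*###%###*+-::::::::::::::::::::::::::::
++============++*###****#####*=-::::::::::::::::::::::::::::
==============++*####********+=:::::::::::::::::::::::::::::
```

apply_moves(
  steps=[
    [0,0.002,-0.0007,0,0,0,0],
    [0,0.004,-0.0014,0,0,0,0],
    [0,0.0055,-0.002,0,0,0,0],
    [0,0.0072,-0.0028,0,0,0,0],
    [0,0.009,-0.0037,0,0,0,0],
    [0,0.0107,-0.0046,0,0,0,0],
    [0,0.0107,-0.0046,0,0,0,0],
  ],
)

```text
t: 27.12
tool_pos: [613.6, -5.8, 34.2]
tcp_rot: [-126.1, -0.0, -163.6]
contact_force: [0.0, -0.4, 1.4]
finger_gap: 0.5
```

apply_moves(
  steps=[
    [0,0.0018,-0.001,0,0,0,0],
    [0,0.0034,-0.002,0,0,0,0],
    [0,0.005,-0.003,0,0,0,0],
    [0,0.005,-0.003,0,0,0,0],
  ],
)

```text
t: 27.45
tool_pos: [612.0, -0.5, 32.0]
tcp_rot: [-126.1, -0.0, -163.6]
contact_force: [0.1, 0.0, -0.1]
finger_gap: 0.1
```

```bash
python3 gap.py; python3 - <<'E'
from lev import *
for l in(.2,.1,0,-.1):lv(l)
E
```

```text
246 251.0 255.0
250 251.75 256.0
254 253.0 257.0
258 253.75 258.0
[-146.7    2.3   45. ] -0.631 [ 0.7 -1.3  0.2] 0.3192629484070459
lean -0.795 bar [-163.     2.3   59.5]
0.2 [-147.     2.    45.1] row [-0.0004, -0.0003, 0.0002] [0.1, -0.0, 0.0]  world [612.  -1.  32.]
0.1 [-141.4    2.    43.5] row [-0.0004, 0.0043, -0.0033] [0.1, -0.0, 0.0]  world [611.   5.  31.]
0 [-135.7    2.    42.4] row [-0.0004, 0.0086, -0.0073] [0.1, -0.0, 0.0]  world [609.  10.  29.]
-0.1 [-129.8    2.    41.9] row [-0.0004, 0.0125, -0.0117] [0.1, -0.0, 0.0]  world [608.  16.  29.]
```

apply_moves(
  steps=[
    [0,0.0022,-0.0015,0,0,0,0],
    [0,0.0043,-0.0033,0,0,0,0],
    [0,0.0065,-0.0053,0,0,0,0],
    [0,0.0075,-0.0063,0,0,0,0],
    [0,0.0075,-0.0063,0,0,0,0],
  ],
)

```text
t: 27.92
tool_pos: [609.1, 8.8, 29.9]
tcp_rot: [-126.2, -0.0, -163.6]
contact_force: [-0.1, 0.1, 0.0]
finger_gap: 0.5
```

apply_moves(
  steps=[
    [0,0.001,-0.001,0,0,0,0],
    [0,0.002,-0.0021,0,0,0,0],
    [0,0.003,-0.0033,0,0,0,0],
    [0,0.003,-0.0033,0,0,0,0],
  ],
)

```text
t: 28.25
tool_pos: [609.0, 10.6, 29.5]
tcp_rot: [-125.9, 0.0, -163.6]
contact_force: [0.8, -7.0, -0.6]
finger_gap: 0.0
```

```bash
python3 gap.py; python3 - <<'E'
from lev import *
for l in(0,-.1,-.15):lv(l)
E
```

```text
246 251.0 255.0
250 252.0 256.0
254 253.0 257.0
258 253.75 258.0
[-135.1    2.2   42.5] -0.628 [ 1.3 -5.8  0.5] 0.5628759235173166
lean -0.792 bar [-151.3    2.2   57.1]
0 [-135.7    2.    42.4] row [-0.0002, -0.0003, 0.0005] [-0.1, 0.0, -0.0]  world [609.  10.  29.]
-0.1 [-129.8    2.    41.9] row [-0.0002, 0.0035, -0.0039] [-0.1, 0.0, -0.0]  world [608.  16.  29.]
-0.15 [-126.9    2.    41.9] row [-0.0002, 0.0053, -0.0063] [-0.1, 0.0, -0.0]  world [607.  18.  29.]
```

The force fell to zero from about 0.2 rad inward, so the lever pulled itself home. It then met the solid stop at about 0 with 7 N. One more light press, then retreat and check.

apply_moves(
  steps=[
    [0,0.0007,-0.0007,0,0,0,0],
    [0,0.0014,-0.0015,0,0,0,0],
    [0,0.0014,-0.0015,0,0,0,0],
    [0,0,0.002,0,0,0,0],
    [0,-0.02,0.004,0,0,0,0],
    [0,-0.05,0.004,0,0,0,0],
    [0,-0.09,0.004,0,0,0,0],
    [0,-0.13,0.004,0,0,0,0],
    [0,-0.17,0.004,0,0,0,0],
    [0,-0.21,0.004,0,0,0,0],
    [0,-0.25,0.004,0,0,0,0],
    [0,-0.25,0.004,0,0,0,0],
  ],
)

```text
t: 29.3
tool_pos: [653.2, -137.4, 235.7]
tcp_rot: [-125.7, 0.4, -163.7]
contact_force: [-1.2, 0.7, 1.3]
finger_gap: -0.1
```

```bash
python3 gap.py; python3 - <<'E'
from h import *
import cv2
s=sensors.read_state();print(s["t"],s["tool_pos"].round(0),s["contact_force"].round(1))
f=eyes.grab_frame("scene"); t=eyes.grab_frame("top"); cv2.imwrite("pics/fs.png",f);cv2.imwrite("pics/ft.png",t)
for nm,P in(("bar-",(-119,-20.5,147)),("bar+",(-119,20.5,147)),("barmid",(-119,0,147)),("levend",chain(0,0)[2]),("levtip",(-126,0,36)),("lever.5",chain(.5,0)[2]),("lever1",chain(1,0)[2])):print(nm,proj("scene",case(C,P)).round(1),proj("top",case(C,P)).round(1))
def asc(n,img,x0,x1,y0,y1):
    g=cv2.resize(img[y0:y1,x0:x1],None,fx=2,fy=1.1,interpolation=cv2.INTER_CUBIC).mean(2); ch="@%#*+=-:. "
    lo,hi=g.min(),g.max(); print(n,x0,y0); print("\n".join("".join(ch[int((v-lo)/(hi-lo+1)*10)] for v in r) for r in g))
asc("scene",f,216,256,192,232); asc("top",t,232,264,148,182)
# bystanders moved?
a=cv2.imread("pics/top0.png")
for nm,(x,y) in dict(jar=(267,205),bottle=(239,121),rack=(383,207),box=(352,122),marker=(311,269),cup=(113,143)).items():
    print(nm,np.abs(a[y-14:y+14,x-14:x+14].astype(int)-t[y-14:y+14,x-14:x+14]).mean().round(1))
E
```

```text
246 250.75 255.0
250 251.75 256.0
254 252.75 257.0
258 253.75 258.0
29.35 [ 653. -135.  233.] [-0.   0.3 -0.3]
bar- [239.5 211.3] [238.6 157.2]
bar+ [243.5 200.5] [242.9 171.1]
barmid [241.5 205.9] [240.8 164.2]
levend [239.5 224.8] [244.2 168.4]
levtip [239.6 227. ] [244.3 168.9]
lever.5 [231.1 220.7] [252.6 165.2]
lever1 [225.2 215.1] [258.5 162.3]
scene 216 192
============================:.   .:-==========================-=++++======-..   
==========================+=:.    :-+*+==-==================-==+**++=====-:..   
============================---:...:=***+==---=========----===+***++=====-:.    
-==+++++=========+=====++++++=-:.  :=+##**+====--------====++****+++=+++=:.     
.:::::::-=====+=---===--::::::.  ..:-=+*##**++++++++++++++***##*++++=++=-..     
        .-====-::::===:.        ..:---=+**##*******************++=+++==-:.      
       .:-==+=:..:-=+=:.         .:-----=+*******************++====++=-:.       
      .-=====-..:-===-:.         .:-------=+++++++++++++**++=====+++++-..       
     .:-==+=:. .:-==:.          .:-===---:-----=============-===+++++=:.        
..  
[... 4608 characters left out ...]
=***+++**#%@@%*+####*++========++++===================
         .=#%@%#*+=+#@@%*================+++====================
         .-*%@%*+===+*#*+=======================================
.....      -#%*+==================================++============
           :*%*++=============++=================+++============
..         .-+++====++=========================+++++============
....       .:-=======++========================+++==============
   ...       :=++====+==========================+++=============
     .       .=++++=================++=======+====+=============
.        ..  .-+++++=====++++======+++=======+++================
jar 25.7
bottle 41.8
rack 43.8
box 39.2
marker 57.4
cup 27.4
```

```bash
python3 - <<'E'
import cv2,numpy as np
from station import job,sensors
a=cv2.imread("pics/top0.png");t=cv2.imread("pics/ft.png")
for nm,(x,y) in dict(jar=(267,205),bottle=(239,121),rack=(383,207),box=(352,122),marker=(311,269),cup=(113,143)).items():
    r=cv2.matchTemplate(t[y-30:y+30,x-30:x+30],a[y-16:y+16,x-16:x+16],cv2.TM_CCOEFF_NORMED); _,m,_,l=cv2.minMaxLoc(r); print(nm,round(m,2),np.array(l)-14)
print(sensors.read_state()["contact_force"].round(1)); print(job.job_done())
E
```

```text
jar 0.53 [-14   0]
bottle 0.97 [0 0]
rack 1.0 [0 0]
box 0.02 [-14  -3]
marker 0.39 [ 14 -14]
cup 1.0 [0 0]
[-0.   0.  -0.6]
the job is handed in; nothing more can be done
None
```

The case is shut and latched, and I've handed the job in at about 29 s of the 66 s allowed; no verdict is reported.

- **Lid:** I lowered it by feel at about 2 N until the seal pushed back, then stopped at 12 N. The seam line ended flush in the picture.
- **Fingertips:** In the pictures and by touch they sat about 16 mm behind the reported TCP, not 17 mm ahead as stated. I corrected every later move for this.
- **Bail:** I pinched both side wires, swung the bail over the keeper and lowered the bar to the groove floor, where the force rose to 18 N. Probing fore and aft, the bar was stopped both ways within about 2.5 mm, which is the groove's clearance. The view after release showed the bail standing across the keeper.
- **Lever:** I pressed it in past the dead point. The push force fell to zero at about 0.2 rad, then the fingertips met a solid stop at about 0 rad with 7 N. The last pictures show nothing sticking out where the lever had been, and the lid edge stayed at its drawn-down level after I backed off.

**Disagreed or unconfirmed:**
- The push near 0.6 rad read only about 3 N, not the 6 N expected. Over-centre rests on the force drop, the stop at home and the lid staying down.
- The final lever check was made on pixel values only, because the 12 allowed picture views were used up.
- A before/after picture match found the bottle, rack and cup unmoved. It was inconclusive for the jar, slide box and marker. I think the arm or its shadow covered them in the last frame, but I did not check. I know of no contact with any of the three.

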